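# Tighten the lid of the pressure pot crisscross

## Robot

A 7-joint arm with a two-finger parallel gripper is mounted at the origin on a cart in front of the work surface, level with it; the furniture and walls round the work are solid. World frame = base frame: x ahead of the robot, y to its left, z up, the work surface at z = 0. Lengths are in m, angles in degrees, forces in N, time in s.
With the tool pointing down it reaches from about 0.425 to 0.975 m from the base axis. Payload 16.7 kg.
Tool frame: the origin (TCP) lies midway between the tips of the shut fingers; the grasp point (between the pads) lies robot.pinch_z behind it (robot.pinch_z is the distance from the TCP to the grasp point, in m); z points along the fingers, y is the line along which they close (so a half turn about z gives the same grasp; the last joint's range is limited). The gripper opens to 85 mm and grips with 20 to 120 N. Pads are 22 mm wide; open, the fingers measure 114 mm over their backs; the gripper's body (76 mm by 85 mm) begins 54 mm behind the grasp point. The pads swing forward as they close: fully open they stand 13 mm farther back than shut.
Start: joints at [55.262, 24.414, 4.234, 92.017, -1.954, 63.644, -3.845], TCP at [0.298, -0.606, 0.231] pointing down, gripper open.
Joint ranges: [-163.25, 163.25], [-28.42, 122.38], [-70.27, 78.77], [12.13, 141.07], [-58.53, 238.53], [9.26, 117.41], [-156.51, 156.51]. Speed limits (degrees/s): [108.29, 108.29, 136.94, 136.94, 172.46, 172.46, 172.46].

## Interface

Orientations are given as [roll, pitch, yaw] about the fixed x, y, z axes, in that order (R = Rz(yaw) Ry(pitch) Rx(roll)).
In Python, from bench import sensors, viewer, order, robot gives the robot as it stands.
- The arm moves only by the tool jog_arm, never from a script. Its argument "plan" is one flat list of numbers, 5 for each row, row after row: the closure, from -1 (fully open) to 1 (shut), then the shift along the tool's x, y, z scaled (see below), then the turn about the tool's z scaled (see below). In form: [jaw, tx, ty, tz, yaw, jaw, tx, ty, tz, yaw, ...]. A call has 1 to 10 rows; each row is the pose to reach, as a shift and turn from the pose commanded when the call began, along the tool's axes at that moment; what a row does not reach only later rows make up. The controller multiplies each number of a shift by 0.15 m and each number of a turn by 30 degrees. A row lasts 1/8 s, in which the tool goes at most 62.5 mm and 10.7 degrees, less where a joint would pass 70% of its speed; a pose out of reach is approached as far as the arm can. A call with a number of a shift or a turn outside -1 to 1 is refused whole. A call with a gripper value outside its range is refused whole. The fingers move at their own pace and stop on an object; "grip_force" is the grip in N (left out, the last holds). Time passes only in rows, so rows that repeat a pose let the fingers close. It gives the time, the measured TCP pose, the force, the opening and the grip force at its end, in the units of the state.
- sensors.get_obs(): the state, without advancing time (a new reading comes with each control period).
- viewer.snapshot(name): name is "scene" or "side" or "wrist"; returns a dict with "image" (480x640x3 uint8, blue, green, red), "range_z" (480x640 float32, m along the optical axis (not along the pixel's ray), 0 where there is no reading), "fov_y" (degrees; the focal length in pixels is half the picture's height over the tangent of half this angle, whatever the lens; pixels are square), "cx", "cy" (the principal point, pixels), "dist_coeffs" ([k1, k2, p1, p2, k3] as OpenCV has them; the pictures are not rectified), "rvec" (rotation vector, rad) and "tvec" (3), from world to camera coordinates, as OpenCV has them; the wrist camera has in their place "mount" (4x4, takes a point from camera to tool coordinates, whose origin is the TCP and whose axes are the flange's). Camera axes: x right, y down, z forward; pixel columns grow to the right and rows downward; lengths in m; the calibration is good to about 2 mm. A picture is of the moment at which its call begins: read the wrist's pose just before it.
- order.finish_job(): hands the job in; it is judged then, once.
Trained networks look in a picture, given as the dict that the camera call returned (one of the last four; its "shot" number tells which), for a name from the list of things; names that differ only in an ending like _2 or _b are one class to them, and where a whole thing is asked for, a point or a joint stands for the part that bears it (a point fixed in the world has none). Each returns a list of dicts, best first, with "confidence" (0 to 1); they miss things now and then, are a little off and sometimes report something else, mostly with a low value. They report only what shows in the picture. A call takes as long as a camera call. They do not tell look-alikes from the thing itself.
- viewer.find_in(picture, name): "xy" ([column, row] in pixels, amid what is visible of it).
- viewer.mark_of(picture, name): "xy" ([column, row] in pixels: a listed point, or the origin of a listed thing).
The state is a dict: "time": time; "qpos": joint angles; "qd": joint speeds; "joint_efforts": joint torques, N m; "eef_pos": TCP position; "tcp_rot": TCP orientation; "contact_force": force on the tool from outside, world axes, zero at the start; "moment": the same for the moment, N m; "finger_gap": finger opening in m; "finger_force": force on a finger pad.
Only numpy, scipy, OpenCV 4.12 (cv2) and the standard library are available. Lean on these libraries where they do the work, as an engineer would, in place of code of your own. Each camera call takes 0.05 s, during which the arm holds its last target. There are 200 camera calls.

## Task

Bolt down the lid of the pressure pot: turn its four T-handle bolts clockwise crisscross, always going to the bolt opposite before a neighbour, about a quarter turn each on the first round, then round again in the same order until the lid is fully home on the flange and every bolt is firmly hand-tight (about 12 N of push near the end of its bar, and no more than 17 N). Keep the lid level as it comes down, never running one bolt down on its own, and leave the things lying around the pot alone.

Things in the scene. Friction and masses are not known exactly. Their poses are not given: they have to be found in the camera images.
- pot: Grey pressure pot for curing cold-mounted specimens, fixed to the bench: body 132 mm across, flange 224 mm across with its top 80 mm above the bench. Origin: centre of the underside, on the bench; z up. The four bolts stand on a 170 mm circle (85 mm from the axis), at 45, 135, 225 and 315 deg from its own x axis: bolts 0 to 3. 0 and 2 face each other across the lid, and so do 1 and 3.
- lid: Plain aluminium lid, 224 mm across, 14 mm thick, on a fat O-ring that holds it about 2.2 mm off the flange at the start. It sinks and tips on the O-ring as bolts pull it, and lands metal to metal on the flange at each bolt. Origin: centre of its underside (80 mm above the bench when home); z up. A flat dial gauge in its middle, 48 mm across, and a brass valve stand up to 21 mm above its top.
- stud0: Fixed threaded stud of bolt 0, at the far-left of the pot when the pot's yaw is 0. Origin: on the bolt axis at the height of the flange top, give or take 0.6 mm; z up. Its yaw is random and means nothing. The force between it (with its bolt) and the lid is the bolt's clamping force.
- bolt0 (a joint): Turn of T-handle bolt 0 (rad): 0 at the start, grows clockwise from above (tightening), up to 5; stays put. 1.27 mm per rad. Starts loose, washer 0.5 to 1.8 mm above the lid; the lid lands somewhere from 2.1 to 3.1 rad, felt only as a rise of the push 34 mm from the axis: 2 to 6 N before, then about 10 N more in 0.3 rad. 8 N clamps with about 70 N, 12 N with 110 N, 16 N with 150 N.
- bolt0_bar (a point): Middle of the cross bar of bolt 0, on the bolt axis, 36 to 37 mm above the lid's top at the start (it sinks 3 mm in all). x runs along the bar (both ends alike), z up. Bar 8 mm thick, 72 mm between the centres of its black end balls (12 mm across); hub 19 mm across, rising 10 mm above the bar's middle.
- stud1: Fixed threaded stud of bolt 1, at the near-left of the pot when the pot's yaw is 0. Origin: on the bolt axis at the height of the flange top, give or take 0.6 mm; z up. Its yaw is random and means nothing. The force between it (with its bolt) and the lid is the bolt's clamping force.
- bolt1 (a joint): Turn of T-handle bolt 1 (rad): 0 at the start, grows clockwise from above (tightening), up to 5; stays put. 1.27 mm per rad. Starts loose, washer 0.5 to 1.8 mm above the lid; the lid lands somewhere from 2.1 to 3.1 rad, felt only as a rise of the push 34 mm from the axis: 2 to 6 N before, then about 10 N more in 0.3 rad. 8 N clamps with about 70 N, 12 N with 110 N, 16 N with 150 N.
- bolt1_bar (a point): Middle of the cross bar of bolt 1, on the bolt axis, 36 to 37 mm above the lid's top at the start (it sinks 3 mm in all). x runs along the bar (both ends alike), z up. Bar 8 mm thick, 72 mm between the centres of its black end balls (12 mm across); hub 19 mm across, rising 10 mm above the bar's middle.
- stud2: Fixed threaded stud of bolt 2, at the near-right of the pot when the pot's yaw is 0. Origin: on the bolt axis at the height of the flange top, give or take 0.6 mm; z up. Its yaw is random and means nothing. The force between it (with its bolt) and the lid is the bolt's clamping force.
- bolt2 (a joint): Turn of T-handle bolt 2 (rad): 0 at the start, grows clockwise from above (tightening), up to 5; stays put. 1.27 mm per rad. Starts loose, washer 0.5 to 1.8 mm above the lid; the lid lands somewhere from 2.1 to 3.1 rad, felt only as a rise of the push 34 mm from the axis: 2 to 6 N before, then about 10 N more in 0.3 rad. 8 N clamps with about 70 N, 12 N with 110 N, 16 N with 150 N.
- bolt2_bar (a point): Middle of the cross bar of bolt 2, on the bolt axis, 36 to 37 mm above the lid's top at the start (it sinks 3 mm in all). x runs along the bar (both ends alike), z up. Bar 8 mm thick, 72 mm between the centres of its black end balls (12 mm across); hub 19 mm across, rising 10 mm above the bar's middle.
- stud3: Fixed threaded stud of bolt 3, at the far-right of the pot when the pot's yaw is 0. Origin: on the bolt axis at the height of the flange top, give or take 0.6 mm; z up. Its yaw is random and means nothing. The force between it (with its bolt) and the lid is the bolt's clamping force.
- bolt3 (a joint): Turn of T-handle bolt 3 (rad): 0 at the start, grows clockwise from above (tightening), up to 5; stays put. 1.27 mm per rad. Starts loose, washer 0.5 to 1.8 mm above the lid; the lid lands somewhere from 2.1 to 3.1 rad, felt only as a rise of the push 34 mm from the axis: 2 to 6 N before, then about 10 N more in 0.3 rad. 8 N clamps with about 70 N, 12 N with 110 N, 16 N with 150 N.
- bolt3_bar (a point): Middle of the cross bar of bolt 3, on the bolt axis, 36 to 37 mm above the lid's top at the start (it sinks 3 mm in all). x runs along the bar (both ends alike), z up. Bar 8 mm thick, 72 mm between the centres of its black end balls (12 mm across); hub 19 mm across, rising 10 mm above the bar's middle.
- hardness_tester: Tall hardness tester fixed to the bench on the robot's left: 300 mm wide, 630 mm deep, 700 mm high. Origin: centre of its underside. Keep the arm clear of it.
- loupe: Black eye loupe, 37 mm across, 31 mm high, loose on the bench beside the pot; origin under its centre. Bystander.
- tweezers: Steel tweezers, 121 x 11 x 8 mm, loose on the bench beside the pot; origin under their middle. Bystander.
- petri_dish: Small clear dish with lid, 63 mm across, 15 mm high, loose on the bench beside the pot; origin under its centre. Bystander.
- hex_key: Steel hex key, 83 x 31 x 5 mm, loose on the bench beside the pot; origin under its middle. Bystander.
Mind the look-alikes: they are no part of the job. Of the things that look like the pot, take the one that is farthest to the robot's right at the start.

How it is judged:
By the outcome, as a careful person would: the job done as asked, in the order asked, and still so for the second after the job is handed in, with the robot touching nothing.
It also fails if it takes over 72 s, if anything falls off the work surface, if the arm or the gripper's body presses on something with over 40 N, if the wrist force passes 120 N, or if a joint passes its speed limit or range.

## Working session

There is one attempt and no reset: what is moved stays moved. The work goes in short steps, Python scripts to look and compute and a tool call to move; the robot and the scene stay as the last step left them, time stands still between calls to the robot, and variables do not carry over. Pictures are saved under pics/ and viewed, at most 10 in all, crops included, and the job is handed in when it is done.

Besides the shell and the picture viewer there is one more tool, called after "Call:" as a command line: name --argument value ..., lists and objects as JSON in quotes. jog_arm: Moves the arm, as the interface text tells. Shifts and turns lie within -1 to 1; 1 stands for 0.15 m of shift or 30 degrees of turn. Its arguments: {"type":"object","properties":{"plan":{"type":"array"},"grip_force":{"type":"number"}},"required":["plan"]}

```bash
mkdir -p pics; ls
python3 - <<'E'
from bench import sensors, viewer, order, robot
import cv2
print(sensors.get_obs()); print(robot.pinch_z,[a for a in dir(robot) if a[0]!='_'])
for n in ("scene","side"):
    p=viewer.snapshot(n); cv2.imwrite(f"pics/{n}1.png",p["image"])
    print(n,p["fov_y"],p["cx"],p["cy"],p["dist_coeffs"],p["rvec"],p["tvec"])
    for k in ("pot","lid","bolt0_bar","bolt1_bar","bolt2_bar","bolt3_bar","bolt0"):
        print(k,[(d["xy"],round(d["confidence"],2)) for d in viewer.mark_of(p,k)])
E
```

```text
pics
{'time': 0.0, 'qpos': array([55.26172251, 24.44884199,  4.23137701, 92.05334733, -1.95402095,
       63.64198717, -3.84233108]), 'qd': array([-0.01731782,  0.04051985, -0.0300765 , -0.01161053,  0.0802638 ,
       -0.02480936, -0.03250636]), 'joint_efforts': array([ 2.41685111e-04, -9.49844313e+01,  3.76084104e+00, -4.63508248e+01,
        1.92202785e-02,  1.03851920e-02,  2.47185930e-06]), 'eef_pos': array([ 0.29752003, -0.60543755,  0.2306115 ]), 'tcp_rot': array([-1.79928161e+02,  5.07413938e-03,  2.61727818e+01]), 'contact_force': array([0.8340949 , 0.18170725, 0.05107872]), 'moment': array([-0.01094984, -0.01564597, -0.02932503]), 'finger_force': 0.0, 'finger_gap': 0.08531112763285982}
0.0187 ['MotionError', 'pinch_z']
scene 54.52831707783158 322.5220165889052 244.57823235163204 [-0.03475497  0.          0.          0.          0.        ] [ 0.93411115 -2.20453345  1.34607129] [0.45763957 0.23615756 0.90525851]
pot [([310.3, 297.6], 0.81), ([371.5, 252.5], 0.75)]
lid [([371.7, 226.9], 0.75), ([306.1, 269.4], 0.74), ([403.9, 230.2], 0.44)]
bolt0_bar [([344.1, 205.3], 0.5), ([416.7, 274.7], 0.18)]
bolt1_bar [([363.7, 219.5], 0.64)]
bolt2_bar [([403.4, 216.5], 0.66)]
bolt3_bar [([384.3, 198.1], 0.56)]Traceback (most recent call last):
  File "<stdin>", line 8, in <module>
ValueError: it knows: bolt0_bar, bolt1_bar, bolt2_bar, bolt3_bar, hardness_tester, hex_key, lid, loupe, petri_dish, pot, stud, tweezers
```

Run:
```python
from bench import sensors, viewer
import cv2
n="side"
p=viewer.snapshot(n); cv2.imwrite(f"pics/{n}1.png",p["image"])
print(n,p["fov_y"],p["cx"],p["cy"],p["dist_coeffs"],p["rvec"],p["tvec"])
for k in ("pot","lid","bolt0_bar","bolt1_bar","bolt2_bar","bolt3_bar"):
        print(k,[(d["xy"],round(d["confidence"],2)) for d in viewer.mark_of(p,k)])
```

```text
side 47.88198256069421 325.9520650286013 236.2145561151951 [-0.15008352  0.          0.          0.          0.        ] [ 2.26284013  0.04599636 -0.0038327 ] [-0.55185694  0.12321539  1.36409508]
pot [([315.5, 241.5], 0.92), ([324.4, 321.4], 0.64), ([292.7, 294.7], 0.58)]
lid [([315.8, 218.2], 0.92), ([325.0, 298.1], 0.73), ([388.5, 339.8], 0.57)]
bolt0_bar [([365.4, 273.7], 0.53)]
bolt1_bar [([315.7, 256.8], 0.52), ([361.1, 289.4], 0.36), ([382.4, 341.2], 0.21)]
bolt2_bar [([292.7, 292.9], 0.69)]
bolt3_bar [([337.8, 307.8], 0.53)]
```

View pics/scene1.png

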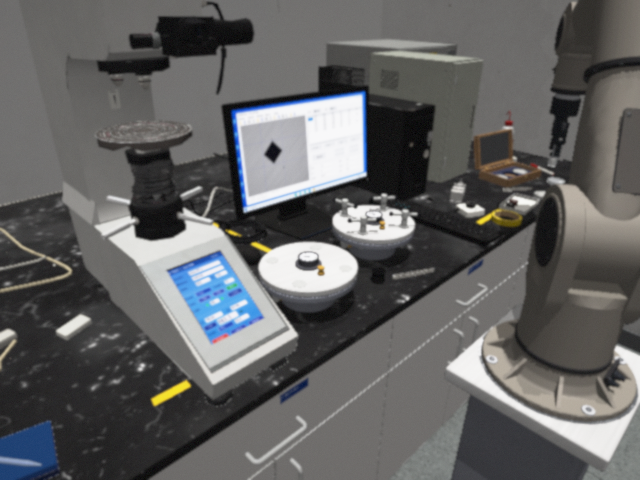

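View pics/side1.png

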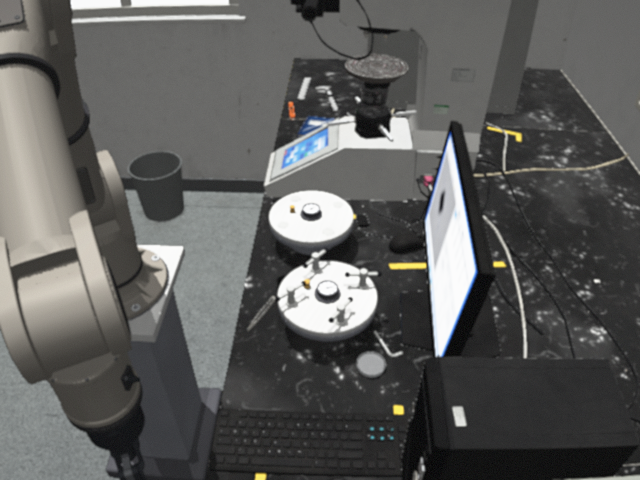

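Scene: the bolted pot is at about (373,228), with a boltless look-alike at (308,268). In the side view they are at (326,300) and (313,215). The bolted one is farthest to the right, so that's the pot. Next I triangulate its bars.

```bash
cat > h.py <<'E'
import numpy as np, cv2
from scipy.spatial.transform import Rotation as R
from bench import sensors, viewer
def K(p):
    f=240/np.tan(np.radians(p["fov_y"]/2)); return np.array([[f,0,p["cx"]],[0,f,p["cy"]],[0,0,1]])
def pose(p,o=None):
    """camera->world R, origin"""
    if "mount" in p:
        T=np.array(p["mount"]); Rt=R.from_euler("xyz",o["tcp_rot"],degrees=True).as_matrix()
        return Rt@T[:3,:3], Rt@T[:3,3]+o["eef_pos"]
    Rc=cv2.Rodrigues(np.array(p["rvec"],float))[0]; return Rc.T, -Rc.T@np.array(p["tvec"],float)
def onplane(p,xy,z,o=None):
    Rm,c=pose(p,o); xy=np.array(xy,float).reshape(-1,1,2)
    n=cv2.undistortPoints(xy,K(p),np.array(p["dist_coeffs"],float))[:,0]
    d=np.c_[n,np.ones(len(n))]@Rm.T
    return c+d*((z-c[2])/d[:,2])[:,None]
def proj(p,X,o=None):
    Rm,c=pose(p,o); Rw=Rm.T
    return cv2.projectPoints(np.array(X,float).reshape(-1,1,3),cv2.Rodrigues(Rw)[0],-Rw@c,K(p),np.array(p["dist_coeffs"],float))[0][:,0]
E
python3 - <<'E'
from h import *
p=viewer.snapshot("scene"); q=viewer.snapshot("side")
print(onplane(p,[[344.1,205.3],[363.7,219.5],[403.4,216.5],[384.3,198.1]],.132).round(3))
print(onplane(q,[[365.4,273.7],[315.7,256.8],[292.7,292.9],[337.8,307.8]],.132).round(3))
print(onplane(p,[[371.7,226.9],[306.1,269.4]],.082).round(3),onplane(q,[[325,298.1],[315.8,218.2]],.082).round(3))
for n in("loupe","tweezers","petri_dish","hex_key"):
  for c in(p,q): print(n,[(onplane(c,d["xy"],0).round(3)[0],round(d["confidence"],2)) for d in viewer.mark_of(c,n)][:2])
E
```

```text
[[ 0.624 -0.052  0.132]
 [ 0.526 -0.02   0.132]
 [ 0.468 -0.11   0.132]
 [ 0.582 -0.174  0.132]]
[[ 0.642 -0.066  0.132]
 [ 0.527 -0.015  0.132]
 [ 0.483 -0.134  0.132]
 [ 0.582 -0.173  0.132]]
[[ 0.55  -0.084  0.082]
 [ 0.505  0.199  0.082]] [[ 0.552 -0.099  0.082]
 [ 0.517  0.196  0.082]]
loupe [(array([0.451, 0.013, 0.   ]), 0.52), (array([ 0.751, -0.19 ,  0.   ]), 0.23)]
loupe [(array([ 0.444,  0.001, -0.   ]), 0.54)]
tweezers [(array([ 0.399, -0.084,  0.   ]), 0.72), (array([0.444, 0.018, 0.   ]), 0.38)]
tweezers [(array([ 0.657, -0.223,  0.   ]), 0.58)]
petri_dish []
petri_dish [(array([ 0.66 , -0.223,  0.   ]), 0.94)]
hex_key [(array([ 0.759, -0.197,  0.   ]), 0.74)]
hex_key [(array([ 0.697, -0.154,  0.   ]), 0.48)]
```

Call:
jog_arm --plan '[-1,0.33,-0.26,-0.29,0,-1,0.67,-0.52,-0.29,0,-1,1,-0.77,-0.29,0,-1,1,-0.77,-0.29,0]'

```text
time: 1.7
eef_pos: [0.3838, -0.4322, 0.2754]
tcp_rot: [180.0, -0.1, 26.5]
contact_force: [0.2, -0.4, -0.3]
finger_gap: 0.0854
finger_force: 0.0
```

Call:
jog_arm --plan '[-1,0.33,-0.26,-0.29,0,-1,0.67,-0.52,-0.29,0,-1,1,-0.77,-0.29,0,-1,1,-0.77,-0.29,0]'

```text
time: 2.2
eef_pos: [0.4668, -0.2628, 0.3187]
tcp_rot: [180.0, -0.1, 26.4]
contact_force: [-0.9, -0.9, 0.2]
finger_gap: 0.0855
finger_force: 0.0
```

Run:
```python
from h import *
o=sensors.get_obs(); print(o["time"],o["eef_pos"],o["tcp_rot"],o["qpos"].round(),o["contact_force"],o["moment"])
w=viewer.snapshot("wrist"); cv2.imwrite("pics/w0.png",w["image"]); print(w["mount"],w["fov_y"])
print(proj(w,[[.553,-.095,.13]],o))
q=viewer.snapshot("side"); z=q["range_z"]; ys,xs=np.mgrid[0:480:3,0:640:3]
n=cv2.undistortPoints(np.c_[xs.ravel(),ys.ravel()].astype(float).reshape(-1,1,2),K(q),np.array(q["dist_coeffs"]))[:,0]
zz=z[ys,xs].ravel(); Rm,c=pose(q); P=(np.c_[n,np.ones(len(n))]*zz[:,None])@Rm.T+c
m=(zz>0)&(P[:,0]>.55)&(P[:,0]<1)&(P[:,2]>.17)&(P[:,1]>-.6)&(P[:,1]<.2)
for y in np.arange(-.6,.2,.1):
    s=P[m&(P[:,1]>=y)&(P[:,1]<y+.1)]
    if len(s): print(round(y,1),s[:,0].min().round(3),s[:,2].max().round(2))
```

```text
2.2 [ 0.4667975  -0.26276777  0.318719  ] [ 1.79997812e+02 -6.31326843e-02  2.64442018e+01] [ 29.   8.  -7. 103.   1.  69. -42.] [-0.85260344 -0.86870195  0.24209178] [-0.03052027  0.02006838 -0.03572906]
[[ 1.20789071e-03 -9.52527411e-01 -3.04450442e-01  7.78577757e-02]
 [ 9.99999099e-01  1.32878012e-03 -1.89882684e-04 -8.63961900e-04]
 [ 5.85416156e-04 -3.04449938e-01  9.52528158e-01 -1.42107769e-01]
 [ 0.00000000e+00  0.00000000e+00  0.00000000e+00  1.00000000e+00]] 62.22399528135288
[[170.02873884   5.26390206]]
-0.6 0.707 0.33
-0.5 0.707 0.33
-0.4 0.78 0.4
-0.3 0.783 0.4
-0.2 0.786 0.4
-0.1 0.794 0.4
-0.0 0.8 0.4
0.1 0.805 0.41
```

Call:
jog_arm --plan '[1,0.33,-0.26,-0.1,0,1,0.67,-0.52,-0.2,0,1,1,-0.75,-0.2,0,1,1,-0.75,-0.2,0]'

```text
time: 2.8
eef_pos: [0.5515, -0.0967, 0.3481]
tcp_rot: [-180.0, -0.0, 26.4]
contact_force: [-0.3, -0.4, -0.3]
finger_gap: 0.012
finger_force: 0.0
```

Run:
```python
from h import *
o=sensors.get_obs(); print(o["time"],o["eef_pos"],o["tcp_rot"],o["qpos"].round(),o["finger_gap"])
w=viewer.snapshot("wrist"); cv2.imwrite("pics/w1.png",w["image"])
for k in range(4):
    n=f"bolt{k}_bar"
    print(n,[(np.round(d["xy"]),onplane(w,d["xy"],.131,o).round(4)[0],round(d["confidence"],2)) for d in viewer.mark_of(w,n)][:3])
print([(np.round(d["xy"]),onplane(w,d["xy"],.082,o).round(4)[0],round(d["confidence"],2)) for d in viewer.mark_of(w,"lid")][:3])
print([(np.round(d["xy"]),onplane(w,d["xy"],.08,o).round(4)[0],round(d["confidence"],2)) for d in viewer.mark_of(w,"stud")][:5])
```

```text
2.8 [ 0.55146409 -0.09667345  0.34814217] [-1.79951140e+02 -3.67698041e-02  2.63821691e+01] [ 17.  10. -15.  97.   3.  73. -63.] 0.012027059800278475
bolt0_bar [(array([333., 100.]), array([ 0.6332, -0.0665,  0.131 ]), 0.96)]
bolt1_bar []
bolt2_bar [(array([316., 284.]), array([ 0.4734, -0.129 ,  0.131 ]), 0.9), (array([317., 265.]), array([ 0.4921, -0.121 ,  0.131 ]), 0.52)]
bolt3_bar [(array([419., 206.]), array([ 0.5865, -0.18  ,  0.131 ]), 0.7)]
[(array([324., 187.]), array([ 0.5553, -0.0979,  0.082 ]), 0.92), (array([ 33., 101.]), array([0.5043, 0.1936, 0.082 ]), 0.85)]
[(array([241., 179.]), array([ 0.5242, -0.0176,  0.08  ]), 0.9), (array([317., 263.]), array([ 0.4759, -0.1287,  0.08  ]), 0.71), (array([408., 195.]), array([ 0.5862, -0.1806,  0.08  ]), 0.63), (array([332.,  99.]), array([ 0.6352, -0.0661,  0.08  ]), 0.59), (array([316., 282.]), array([ 0.4548, -0.138 ,  0.08  ]), 0.46)]
```

View pics/w1.png

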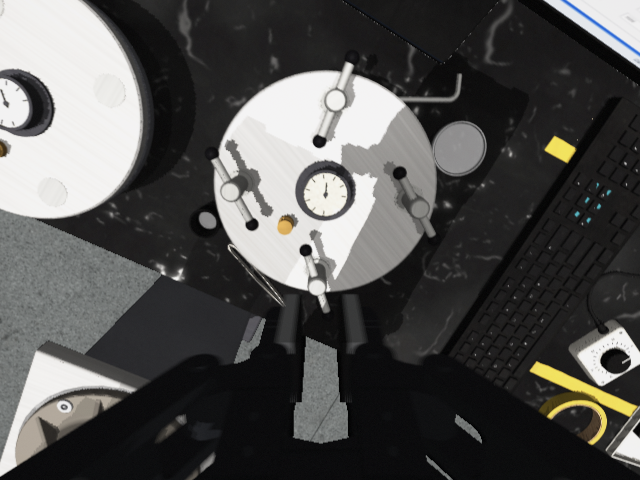

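Wrist view: hubs at (335,99), (232,188), (316,285) and (419,206). Ball ends: bolt 0 (351,57)/(319,141), bolt 1 (212,153)/(252,225), bolt 2 (305,250)/hidden, bolt 3 (400,173)/(437,240). The clutter all lies low on the bench.

Run:
```python
from h import *
o=sensors.get_obs(); w=viewer.snapshot("wrist")
im=w["image"]
E=[(351,57),(319,141),(212,153),(252,225),(305,250),(400,173),(437,240)]
# refine dark ball centroids
g=cv2.cvtColor(im,cv2.COLOR_BGR2GRAY)
P=onplane(w,E,.131,o); print(P.round(4))
c=np.array([.5547,-.0983]); B=np.array([c+.085*np.array([np.cos(a),np.sin(a)]) for a in np.radians(np.array([45,135,225,315])-23.8)])
print(B.round(4))
for k,(i) in zip([0,0,1,1,2,3,3],range(7)):
    d=P[i,:2]-B[k]; print(k,np.hypot(*d).round(4),np.degrees(np.arctan2(d[1],d[0])).round(1))
for a,b in((0,1),(2,3),(5,6)):
    print((P[a]+P[b])[:2]/2, np.hypot(*(P[a]-P[b])[:2]))
    
print(proj(w,np.c_[B,np.full(4,.141)],o).round())
```

```text
[[ 0.6684 -0.0698  0.131 ]
 [ 0.5958 -0.0757  0.131 ]
 [ 0.5447  0.0051  0.131 ]
 [ 0.4991 -0.0529  0.131 ]
 [ 0.4985 -0.1083  0.131 ]
 [ 0.6027 -0.1537  0.131 ]
 [ 0.5628 -0.2167  0.131 ]]
[[ 0.6339 -0.0676]
 [ 0.524  -0.0191]
 [ 0.4755 -0.129 ]
 [ 0.5854 -0.1775]]
0 0.0345 -3.7
0 0.039 -167.9
1 0.0318 49.3
1 0.042 -126.3
2 0.031 41.9
3 0.0295 54.1
3 0.0452 -120.0
[ 0.63210272 -0.07275848] 0.07279154142958162
[ 0.52189028 -0.02393088] 0.07378462931943791
[ 0.58275774 -0.1851674 ] 0.07457363939574731
[[330.  95.]
 [226. 188.]
 [314. 283.]
 [416. 204.]]
```

Run:
```python
from h import *
o=sensors.get_obs(); w=viewer.snapshot("wrist")
im=w["image"].copy(); x0,y0,s=195,40,3
im=cv2.resize(im[y0:y0+285,x0:x0+255],None,fx=2.1,fy=2.1,interpolation=cv2.INTER_CUBIC); s=2.1
def draw(X,col,r=2):
    for u in proj(w,X,o): cv2.circle(im,tuple(int(v) for v in ((u[0]-x0+.5)*s,(u[1]-y0+.5)*s)),r,col,-1)
ang=[5,52,38,57]
for c,col in(((.5547,-.0983),(0,0,255)),((.5525,-.104),(0,200,0))):
    c=np.array(c)
    B=np.array([c+.085*np.array([np.cos(a),np.sin(a)]) for a in np.radians(np.array([45,135,225,315])-23.8)])
    t=np.linspace(0,2*np.pi,60)
    draw(np.c_[c[0]+.112*np.cos(t),c[1]+.112*np.sin(t),np.full(60,.0962)],col,1)
    for b,a in zip(B,np.radians(ang)):
        d=np.array([np.cos(a),np.sin(a)])*.036
        draw([[*b,.1415]],col); draw([[*(b+d),.132],[*(b-d),.132]],col)
cv2.imwrite("pics/ov.png",im)
```

```text
(no output)
```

View pics/ov.png

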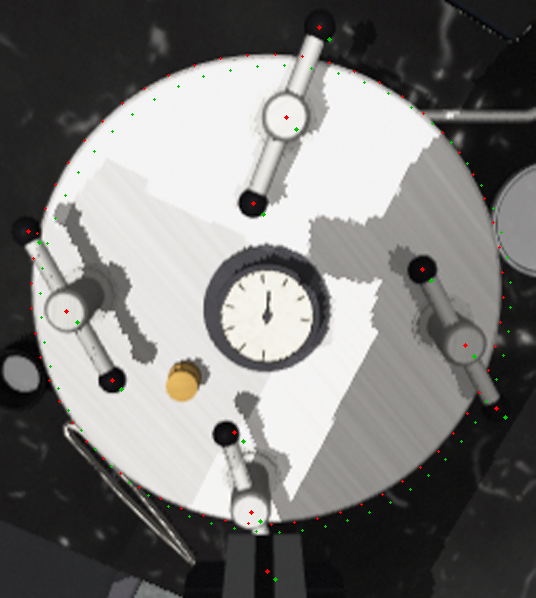

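The red model fits: centre (.5547,-.0983), yaw -23.8°, bar angles 5, 52, 44 and 57°. I'll push each bar near its end ball with a corner of the shut fingers.

```bash
cat >> h.py <<'E'
c0=np.array([.5547,-.0983]); B=np.array([c0+.085*np.array([np.cos(a),np.sin(a)]) for a in np.radians(np.array([45,135,225,315])-23.8)])
HX,HY=.011,.0145
rot=lambda a:np.array([[np.cos(np.radians(a)),-np.sin(np.radians(a))],[np.sin(np.radians(a)),np.cos(np.radians(a))]])
def tcp_at(k,th,yaw,end,corner,r=.031,gap=0.):
    """TCP xy for corner touching bar of bolt k at bar angle th (end 0/1)"""
    a=th+180*end; u=rot(a)[:,0]; v=rot(a-90)[:,0]
    return B[k]+r*u-(.004+gap)*v-rot(yaw)@(np.array(corner)*[HX,HY])
def choose(k,tm,yaw0,ends=(0,1)):
    best=[]
    for e in ends:
        for cx in(-1,1):
            for cy in(-1,1):
                ca=np.degrees(np.arctan2(cy*HY,cx*HX)); y=tm+180*e-90-ca
                y=(y+360-37)%360-360+37   # -323..37 -> shift
                for yy in(y,y+360,y-360):
                    if -160<yy<105: best.append((abs(yy-yaw0),yy,e,(cx,cy)))
    return sorted(best)
def rel(o,xy,z,yaw,Y0=None):
    y0=np.radians(o["tcp_rot"][2]); d=np.array([xy[0],xy[1]])-o["eef_pos"][:2]
    t=[d@[np.cos(y0),np.sin(y0)],d@[np.sin(y0),-np.cos(y0)],o["eef_pos"][2]-z]
    dy=-(yaw-o["tcp_rot"][2]+180)%360; dy=(o["tcp_rot"][2]-yaw+180)%360-180
    return (np.array(t)/.15).round(3).tolist()+[round(dy/30,3)]
def torque(k,o=None):
    o=o or sensors.get_obs(); F=o["contact_force"]; d=o["eef_pos"][:2]-B[k]
    t=d[0]*F[1]-d[1]*F[0]; return round(t/.034,2), round((t+o["moment"][2])/.034,2)
E
python3 - <<'E'
from h import *
o=sensors.get_obs(); th=[5,52,44,57]
for k in(0,2,1,3):
    for b in choose(k,th[k]-45,26)[:3]:
        p=tcp_at(k,th[k],b[1]+15,b[2],b[3],gap=.006); print(k,b,p.round(4),rel(o,p,.2,b[1]+15))
E
```

```text
0 (np.float64(28.815293546766895), np.float64(-2.8152935467668954), 0, (-1, -1)) [ 0.6716 -0.0384] [0.91, -0.012, 0.989, np.float64(0.463)]
0 (np.float64(28.815293546766895), np.float64(-2.8152935467668954), 1, (1, 1)) [ 0.5962 -0.0967] [0.288, 0.116, 0.989, np.float64(0.463)]
0 (np.float64(76.8152935467669), np.float64(102.8152935467669), 0, (-1, 1)) [ 0.6716 -0.0384] [0.91, -0.012, 0.989, np.float64(-3.058)]
2 (np.float64(10.184706453233105), np.float64(36.184706453233105), 0, (-1, -1)) [ 0.4864 -0.0827] [-0.329, -0.29, 0.989, np.float64(-0.837)]
2 (np.float64(10.184706453233105), np.float64(36.184706453233105), 1, (1, 1)) [ 0.4645 -0.1754] [-0.732, 0.201, 0.989, np.float64(-0.837)]
2 (np.float64(64.1847064532331), np.float64(-38.184706453233105), 0, (1, -1)) [ 0.4864 -0.0827] [-0.329, -0.29, 0.989, np.float64(1.642)]
1 (np.float64(18.184706453233105), np.float64(44.184706453233105), 0, (-1, -1)) [0.5283 0.0284] [0.248, -0.832, 0.989, np.float64(-1.103)]
1 (np.float64(18.184706453233105), np.float64(44.184706453233105), 1, (1, 1)) [ 0.5196 -0.0665] [-0.083, -0.289, 0.989, np.float64(-1.103)]
1 (np.float64(56.184706453233105), np.float64(-30.184706453233105), 0, (1, -1)) [0.5283 0.0284] [0.248, -0.832, 0.989, np.float64(1.376)]
3 (np.float64(23.184706453233105), np.float64(49.184706453233105), 0, (-1, -1)) [ 0.5857 -0.1299] [0.127, 0.284, 0.989, np.float64(-1.27)]
3 (np.float64(23.184706453233105), np.float64(49.184706453233105), 1, (1, 1)) [ 0.5852 -0.2252] [-0.155, 0.853, 0.989, np.float64(-1.27)]
3 (np.float64(51.184706453233105), np.float64(-25.184706453233105), 0, (1, -1)) [ 0.5857 -0.1299] [0.127, 0.284, 0.989, np.float64(1.209)]
```

Call:
jog_arm --plan '[1,0.15,0.06,0.3,0.2,1,0.288,0.116,0.65,0.463,1,0.288,0.116,0.989,0.463,1,0.288,0.116,0.989,0.463,1,0.288,0.116,0.989,0.463]' --grip_force 60

```text
time: 3.88
eef_pos: [0.5973, -0.0959, 0.2021]
tcp_rot: [180.0, -0.1, 12.3]
contact_force: [0.8, 0.7, 1.0]
finger_gap: 0.0
finger_force: 0.0
```

```bash
cat >> h.py <<'E'
def plan(k,t0,t1,y0,y1,e,c,n,z=.123,zt=None,pre=True,r=.031):
    """rows: descend at gap 6 mm, then arc t0->t1 in n rows"""
    o=sensors.get_obs(); out=[]
    if pre: out.append(rel(o,tcp_at(k,t0,y0,e,c,r,.006),z,y0))
    for s in np.linspace(0,1,n+1)[0 if pre else 1:]: out.append(rel(o,tcp_at(k,t0+s*(t1-t0),y0+s*(y1-y0),e,c,r),z,y0+s*(y1-y0)))
    f=[]
    for a in out: f+= [1]+[round(float(x),3) for x in a]
    print(f)
E
python3 - <<'E'
from h import *
o=sensors.get_obs(); print(o["time"],o["eef_pos"],o["tcp_rot"],o["finger_gap"],o["contact_force"],o["moment"])
w=viewer.snapshot("wrist"); im=w["image"][180:480,160:480].copy()
im=cv2.resize(im,None,fx=2,fy=2)
Rt=R.from_euler("xyz",o["tcp_rot"],degrees=True).as_matrix()
X=[o["eef_pos"]+Rt@np.array([x,y,0]) for x,y in((0,0),(.011,.0145),(.011,-.0145))]
for u in proj(w,X,o): cv2.circle(im,(int((u[0]-160)*2),int((u[1]-180)*2)),3,(0,0,255),-1)
cv2.imwrite("pics/f.png",im)
plan(0,5,-83,12,-18,1,(1,1),8)
E
```

```text
3.875 [ 0.59728236 -0.0959343   0.20207256] [ 1.79965851e+02 -1.04048319e-01  1.22672223e+01] 4.3638126324718845e-05 [0.8283019  0.71757198 1.03469282] [ 0.03047633 -0.00890278 -0.00129614]
[1, -0.01, 0.003, 0.531, 0.009, 1, -0.005, -0.037, 0.531, 0.009, 1, -0.008, -0.081, 0.531, 0.134, 1, -0.002, -0.125, 0.531, 0.259, 1, 0.011, -0.166, 0.531, 0.384, 1, 0.031, -0.204, 0.531, 0.509, 1, 0.056, -0.236, 0.531, 0.634, 1, 0.087, -0.263, 0.531, 0.759, 1, 0.121, -0.282, 0.531, 0.884, 1, 0.157, -0.295, 0.531, 1.009]
```

View pics/f.png

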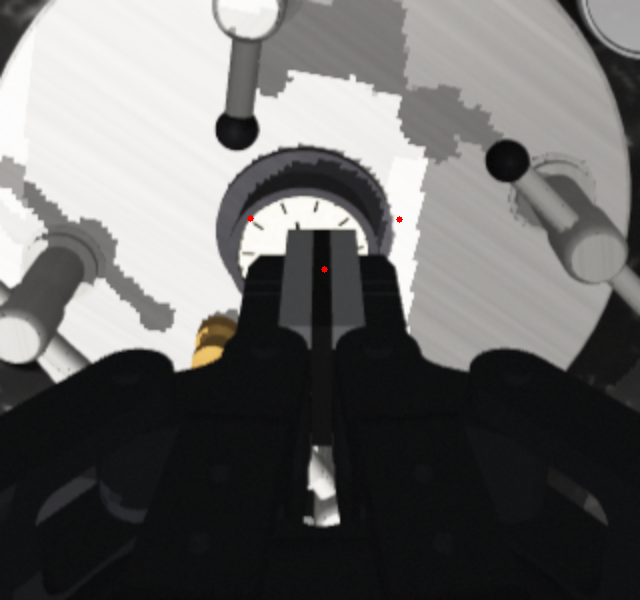

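The shut tip is narrower than assumed: pads span columns 286–362, about ±7.5 mm, and the wider backing starts higher, at row 257.

Run:
```python
from h import *
o=sensors.get_obs(); w=viewer.snapshot("wrist")
Rt=R.from_euler("xyz",o["tcp_rot"],degrees=True).as_matrix()
for x in(.009,.011):
  for z in(0,-.005,-.01,-.015,-.02,-.04):
    u=proj(w,[o["eef_pos"]+Rt@np.array([x,y,z]) for y in(.0075,.0145)],o); print(x,z,((u-[160,180])*2).round().tolist())
```

```text
0.009 0 [[363.0, 228.0], [399.0, 228.0]]
0.009 -0.005 [[364.0, 240.0], [401.0, 240.0]]
0.009 -0.01 [[366.0, 252.0], [404.0, 252.0]]
0.009 -0.015 [[367.0, 265.0], [407.0, 265.0]]
0.009 -0.02 [[369.0, 279.0], [410.0, 279.0]]
0.009 -0.04 [[377.0, 347.0], [424.0, 347.0]]
0.011 0 [[363.0, 219.0], [399.0, 219.0]]
0.011 -0.005 [[365.0, 230.0], [402.0, 230.0]]
0.011 -0.01 [[366.0, 242.0], [404.0, 242.0]]
0.011 -0.015 [[368.0, 255.0], [407.0, 255.0]]
0.011 -0.02 [[369.0, 269.0], [410.0, 269.0]]
0.011 -0.04 [[377.0, 335.0], [424.0, 335.0]]
```

```bash
sed -i 's/^HX,HY=.*/HX,HY=.011,.0073/' h.py
python3 - <<'E'
from h import *
o=sensors.get_obs(); th=[5,52,44,57]; en=[1,1,0,0]
for k in(0,2,1,3):
    for b in choose(k,th[k]-45,20,(en[k],))[:2]: print(k,b, tcp_at(k,th[k],b[1]+15,b[2],b[3],gap=.006).round(4))
print(rel(o,tcp_at(0,5,31.4,1,(1,1),gap=.006),.17,31.4))
b=choose(0,-40,20,(1,))[0]
E
```

```text
0 (np.float64(3.569698418372468), np.float64(16.430301581627532), 1, (1, 1)) [ 0.5984 -0.0922]
0 (np.float64(63.56969841837247), np.float64(83.56969841837247), 1, (1, -1)) [ 0.5984 -0.0922]
2 (np.float64(35.43030158162753), np.float64(55.43030158162753), 0, (-1, -1)) [ 0.4876 -0.0875]
2 (np.float64(77.43030158162753), np.float64(-57.43030158162753), 0, (1, -1)) [ 0.4876 -0.0875]
1 (np.float64(43.43030158162753), np.float64(63.43030158162753), 1, (1, 1)) [ 0.5177 -0.0619]
1 (np.float64(69.43030158162753), np.float64(-49.43030158162753), 1, (-1, 1)) [ 0.5177 -0.0619]
3 (np.float64(48.43030158162753), np.float64(68.43030158162753), 0, (-1, -1)) [ 0.5879 -0.1343]
3 (np.float64(64.43030158162753), np.float64(-44.43030158162753), 0, (1, -1)) [ 0.5879 -0.1343]
[0.01, -0.023, 0.218, np.float64(-0.638)]
```

```bash
cat >> h.py <<'E'
def visit(k,t0,t1,y0,y1,e,c,n,z=.124,o=None,r=.031,ztop=.165,gap=.006):
    o=o or sensors.get_obs(); P=lambda t,y,g=0:tcp_at(k,t,y,e,c,r,g)
    out=[rel(o,P(t0,y0,gap),ztop,y0),rel(o,P(t0,y0,gap),z,y0)]
    for s in np.linspace(0,1,n+1): out.append(rel(o,P(t0+s*(t1-t0),y0+s*(y1-y0)),z,y0+s*(y1-y0)))
    f=[]
    for a in out: f+=[1]+[round(float(x),2) if i==9 else round(float(x),3) for i,x in enumerate(a)]
    print(len(out),f)
E
python3 -c "
from h import *
visit(0,5,-83,24,-4,1,(1,1),7)"
```

```text
10 [1, 0.001, -0.031, 0.251, -0.391, 1, 0.001, -0.031, 0.524, -0.391, 1, 0.006, -0.07, 0.524, -0.391, 1, 0.007, -0.12, 0.524, -0.258, 1, 0.018, -0.168, 0.524, -0.125, 1, 0.038, -0.212, 0.524, 0.009, 1, 0.066, -0.25, 0.524, 0.142, 1, 0.102, -0.281, 0.524, 0.275, 1, 0.142, -0.303, 0.524, 0.409, 1, 0.185, -0.315, 0.524, 0.542]
```

Call:
jog_arm --plan '[1,0.0,-0.03,0.25,-0.39,1,0.0,-0.03,0.525,-0.39,1,0.006,-0.07,0.525,-0.39,1,0.007,-0.12,0.525,-0.26,1,0.018,-0.168,0.525,-0.125,1,0.038,-0.212,0.525,0.01,1,0.066,-0.25,0.525,0.14,1,0.102,-0.281,0.525,0.275,1,0.142,-0.303,0.525,0.41,1,0.185,-0.315,0.525,0.54]'

```text
time: 5.22
eef_pos: [0.6145, -0.0431, 0.1243]
tcp_rot: [-180.0, -0.1, -4.1]
contact_force: [-3.5, -1.5, -1.7]
finger_gap: 0.0001
finger_force: 1.6
```

```bash
python3 -c "
from h import *
o=sensors.get_obs(); print(o['time'],o['eef_pos'],o['tcp_rot'],o['contact_force'],o['moment'],torque(0,o),tcp_at(0,-83,-4,1,(1,1)))
w=viewer.snapshot('scene'); cv2.imwrite('pics/s2.png',cv2.resize(w['image'][150:270,310:450],None,fx=5,fy=5))
t2=np.array([.4876,-.0875]); p=tcp_at(2,44,56,0,(-1,-1),gap=.006); print(rel(o,p,.165,56),p)"
```

```text
5.225 [ 0.61454775 -0.04308058  0.12430421] [-1.79991631e+02 -1.33336794e-01 -4.09300059e+00] [-3.48971639 -1.52205276 -1.66660728] [-0.32479166  0.69283179  0.01805552] (np.float64(3.38), np.float64(3.91)) [ 0.61471696 -0.04379535]
[-0.801, 0.352, -0.271, np.float64(-2.003)] [ 0.49090457 -0.08710876]
```

View pics/s2.png

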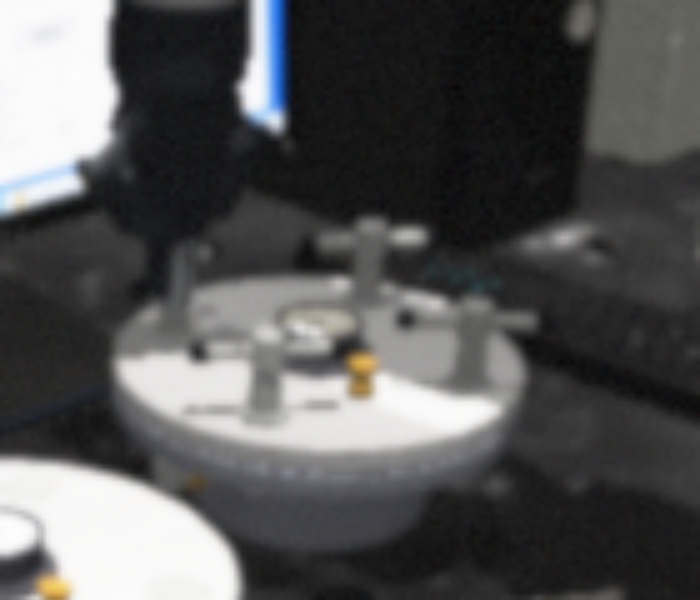

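The bar followed the finger to about -83°, at a push of about 3.5–4 N. The arm tracks to under 1 mm. Next is bolt 2.

Call:
jog_arm --plan '[1,-0.03,0,0,0,1,-0.03,0,-0.27,-0.3,1,-0.35,0.15,-0.27,-0.65,1,-0.7,0.3,-0.27,-1,1,-0.8,0.35,-0.27,-1]'

```text
time: 5.9
eef_pos: [0.4875, -0.0891, 0.1629]
tcp_rot: [179.9, 0.0, 26.2]
contact_force: [-0.6, -0.5, -0.4]
finger_gap: 0.0001
finger_force: 0.0
```

Call:
jog_arm --plan '[1,0,0,0,-0.35,1,0,0,0,-0.7,1,0,0,0,-1,1,0,0,0,-1]'

```text
time: 6.4
eef_pos: [0.4907, -0.0877, 0.1626]
tcp_rot: [179.9, -0.0, 56.0]
contact_force: [-0.4, -1.0, 0.0]
finger_gap: 0.0001
finger_force: 0.0
```

```bash
python3 -c "
from h import *
o=sensors.get_obs(); print(o['time'],o['eef_pos'],o['tcp_rot'],o['contact_force'],o['moment'],torque(2,o))
visit(2,44,-44,56,28,0,(-1,-1),7)"
```

```text
6.4 [ 0.49073614 -0.08765089  0.16258394] [ 1.79929948e+02 -4.45370272e-02  5.60207040e+01] [-0.3724804  -0.95827431  0.04394655] [0.04445132 0.04166465 0.01474173] (np.float64(0.02), np.float64(0.46))
10 [1, 0.004, -0.001, -0.016, 0.001, 1, 0.004, -0.001, 0.257, 0.001, 1, -0.005, 0.038, 0.257, 0.001, 1, -0.01, 0.088, 0.257, 0.134, 1, -0.026, 0.135, 0.257, 0.267, 1, -0.05, 0.178, 0.257, 0.401, 1, -0.082, 0.214, 0.257, 0.534, 1, -0.121, 0.242, 0.257, 0.667, 1, -0.163, 0.26, 0.257, 0.801, 1, -0.208, 0.269, 0.257, 0.934]
```

Call:
jog_arm --plan '[1,0.004,0,0.257,0,1,-0.005,0.038,0.257,0,1,-0.01,0.088,0.257,0.134,1,-0.026,0.135,0.257,0.267,1,-0.05,0.178,0.257,0.4,1,-0.082,0.214,0.257,0.534,1,-0.121,0.242,0.257,0.667,1,-0.163,0.26,0.257,0.8,1,-0.208,0.269,0.257,0.934]'

```text
time: 7.52
eef_pos: [0.5076, -0.1362, 0.1249]
tcp_rot: [180.0, -0.1, 27.8]
contact_force: [2.3, 2.2, -2.0]
finger_gap: 0.0001
finger_force: 1.8
```

```bash
python3 -c "
from h import *
o=sensors.get_obs(); print(o['time'],o['eef_pos'],o['tcp_rot'],o['contact_force'],o['moment'],torque(2,o),tcp_at(2,-44,28,0,(-1,-1)))
b=tcp_at(2,-44,28,0,(-1,-1),gap=.006); print('back',rel(o,b,.165,28))
p=tcp_at(1,52,66,1,(1,1),gap=.006); print(rel(o,p,.165,66),p)"
```

```text
7.525 [ 0.50761403 -0.1361615   0.12485037] [ 1.79961709e+02 -1.11737631e-01  2.78047645e+01] [ 2.25424423  2.24396725 -1.97517645] [ 0.64579875 -0.53642493  0.02987784] (np.float64(2.59), np.float64(3.47)) [ 0.50681593 -0.13608543]
back [0.034, -0.015, -0.268, np.float64(-0.007)]
[0.272, -0.411, -0.268, np.float64(-1.273)] [ 0.51495129 -0.0626556 ]
```

Call:
jog_arm --plan '[1,0.034,-0.015,0,0,1,0.034,-0.015,-0.268,-0.3,1,0.15,-0.2,-0.268,-0.65,1,0.272,-0.41,-0.268,-1,1,0.272,-0.41,-0.268,-1]'

```text
time: 8.15
eef_pos: [0.5142, -0.0596, 0.1645]
tcp_rot: [180.0, -0.1, 58.5]
contact_force: [0.8, -0.5, 0.1]
finger_gap: -0.0001
finger_force: 0.0
```

```bash
python3 -c "
from h import *
o=sensors.get_obs(); print(o['time'],o['eef_pos'],o['tcp_rot'],o['contact_force'],o['moment'][2],torque(1,o))
visit(1,52,-36,58,34,1,(1,1),7)"
```

```text
8.15 [ 0.51417079 -0.0595565   0.16448003] [ 1.79968713e+02 -7.38146021e-02  5.84549432e+01] [ 0.76497492 -0.52543196  0.14557867] 0.01403569260772129 (np.float64(1.06), np.float64(1.48))
10 [1, -0.022, 0.005, -0.003, 0.015, 1, -0.022, 0.005, 0.27, 0.015, 1, -0.018, -0.034, 0.27, 0.015, 1, -0.016, -0.084, 0.27, 0.129, 1, -0.005, -0.132, 0.27, 0.244, 1, 0.016, -0.176, 0.27, 0.358, 1, 0.046, -0.215, 0.27, 0.472, 1, 0.082, -0.245, 0.27, 0.587, 1, 0.123, -0.267, 0.27, 0.701, 1, 0.167, -0.28, 0.27, 0.815]
```

Call:
jog_arm --plan '[1,-0.022,0.005,0,0,1,-0.022,0.005,0.27,0,1,-0.018,-0.034,0.27,0.015,1,-0.016,-0.084,0.27,0.129,1,-0.005,-0.132,0.27,0.244,1,0.016,-0.176,0.27,0.358,1,0.046,-0.215,0.27,0.472,1,0.082,-0.245,0.27,0.587,1,0.123,-0.267,0.27,0.7,1,0.167,-0.28,0.27,0.815]'

```text
time: 9.4
eef_pos: [0.4908, -0.0193, 0.1242]
tcp_rot: [180.0, 0.0, 33.4]
contact_force: [-1.8, -0.2, -1.2]
finger_gap: -0.0003
finger_force: 0.7
```

```bash
python3 -c "
from h import *
o=sensors.get_obs(); print(o['time'],o['eef_pos'],o['tcp_rot'],o['contact_force'],o['moment'][2],torque(1,o),tcp_at(1,-36,34,1,(1,1)))
b=tcp_at(1,-36,34,1,(1,1),gap=.006); print('back',rel(o,b,.165,34))
p=tcp_at(3,57,64,0,(-1,-1),gap=.006); print(rel(o,p,.165,64),p)"
```

```text
9.4 [ 0.49078031 -0.01930624  0.12420778] [1.79996159e+02 1.36243719e-02 3.34043240e+01] [-1.7923639  -0.23939952 -1.20577839] 0.042489112571410706 (np.float64(0.22), np.float64(1.47)) [ 0.49149394 -0.0162703 ]
back [-0.022, -0.0, -0.272, np.float64(-0.02)]
[0.147, 1.005, -0.272, np.float64(-1.02)] [ 0.59219608 -0.1330155 ]
```

Call:
jog_arm --plan '[1,-0.04,-0.01,0,0,1,-0.04,-0.01,-0.272,-0.3,1,0.05,0.3,-0.272,-0.65,1,0.1,0.65,-0.272,-1,1,0.147,1,-0.272,-1,1,0.147,1,-0.272,-1]'

```text
time: 10.15
eef_pos: [0.5933, -0.1362, 0.164]
tcp_rot: [180.0, 0.0, 63.4]
contact_force: [-1.5, 1.2, -0.9]
finger_gap: -0.0001
finger_force: 0.0
```

```bash
python3 -c "
from h import *
o=sensors.get_obs(); print(o['time'],o['eef_pos'],o['tcp_rot'],o['qd'].max(),torque(3,o))
visit(3,57,-31,64,40,0,(-1,-1),7)"
```

```text
10.15 [ 0.5933161  -0.13616163  0.16398364] [1.79964536e+02 2.23235831e-02 6.33882063e+01] 3.9677781058925303 (np.float64(2.07), np.float64(1.73))
10 [1, 0.015, -0.016, -0.007, -0.02, 1, 0.015, -0.016, 0.267, -0.02, 1, 0.011, 0.024, 0.267, -0.02, 1, 0.01, 0.074, 0.267, 0.094, 1, -0.002, 0.122, 0.267, 0.208, 1, -0.023, 0.166, 0.267, 0.322, 1, -0.052, 0.204, 0.267, 0.437, 1, -0.088, 0.235, 0.267, 0.551, 1, -0.129, 0.257, 0.267, 0.665, 1, -0.173, 0.269, 0.267, 0.78]
```

Call:
jog_arm --plan '[1,-0.003,0.004,0,0,1,-0.003,0.004,0.267,0,1,-0.007,0.044,0.267,0,1,-0.008,0.094,0.267,0.094,1,-0.02,0.142,0.267,0.208,1,-0.041,0.186,0.267,0.322,1,-0.07,0.224,0.267,0.437,1,-0.106,0.255,0.267,0.551,1,-0.147,0.277,0.267,0.665,1,-0.191,0.289,0.267,0.78]'

```text
time: 11.4
eef_pos: [0.6195, -0.1763, 0.1257]
tcp_rot: [179.9, -0.1, 40.2]
contact_force: [2.1, 2.6, -0.6]
finger_gap: 0.0001
finger_force: 1.3
```

```bash
cat >> h.py <<'E'
def at(k,yaw,e,c):
    """bar angle implied by present TCP pose if corner touches"""
    o=sensors.get_obs(); C=o["eef_pos"][:2]+rot(o["tcp_rot"][2])@(np.array(c)*[HX,HY])-B[k]
    r=np.hypot(*C); a=np.degrees(np.arctan2(C[1],C[0])-np.arcsin(.004/r))-180*e
    print("t",o["time"],"angle",round((a+180)%360-180,1),"r",r.round(4),"push",torque(k,o),o["contact_force"].round(1)); return o
E
python3 -c "
from h import *
o=at(3,0,0,(-1,-1)); print(o['eef_pos'],o['tcp_rot'][2])
w=viewer.snapshot('side'); 
cv2.imwrite('pics/sd2.png',cv2.resize(w['image'][240:350,260:400],None,fx=5,fy=5))
b=tcp_at(3,-31,40,0,(-1,-1),gap=.006); print('back',rel(o,b,.165,40))
for e in (0,1):
  for B_ in choose(0,-83-22,40,(e,))[:2]: print(B_, rel(o,tcp_at(0,-83,B_[1],e,B_[3],gap=.006),.165,B_[1]))
"
```

```text
t 11.4 angle -27.8 r 0.0325 push (np.float64(2.48), np.float64(4.09)) [ 2.1  2.6 -0.6]
[ 0.61951655 -0.17634798  0.12572326] 40.176944503172656
back [0.025, -0.015, -0.262, np.float64(0.006)]
(np.float64(21.430301581627532), np.float64(18.569698418372468), 0, (-1, 1)) [0.534, -0.21, -0.262, np.float64(0.72)]
(np.float64(88.56969841837247), np.float64(-48.56969841837247), 0, (-1, -1)) [0.534, -0.21, -0.262, np.float64(2.958)]
(np.float64(21.430301581627532), np.float64(18.569698418372468), 1, (1, -1)) [0.548, -0.774, -0.262, np.float64(0.72)]
(np.float64(88.56969841837247), np.float64(-48.56969841837247), 1, (1, 1)) [0.548, -0.774, -0.262, np.float64(2.958)]
```

View pics/sd2.png

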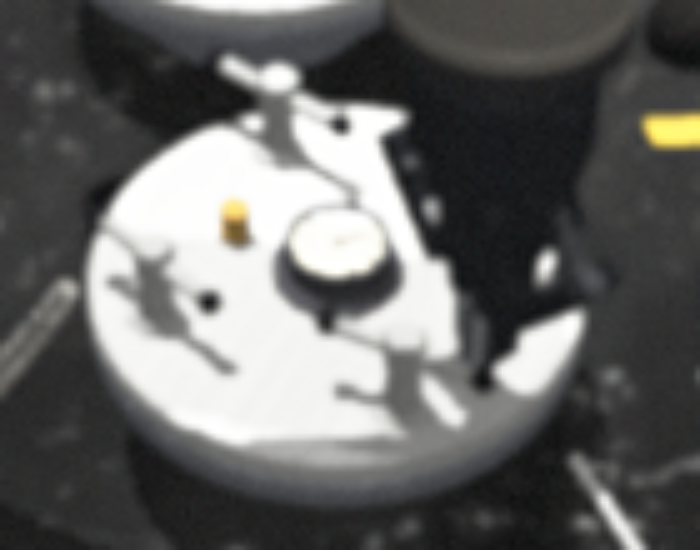

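```bash
cat >> h.py <<'E'
def fmt(rows): return "["+", ".join("1, "+", ".join(f"{x:.3g}" if abs(x)>=.0005 else "0" for x in r) for r in rows)+"]"
def go(k,t0,arc,z,cur=None,n=4,ends=(0,1),yaw=None,back=None,o=None,r=.031,gap=.006,tm=None):
    """from contact with bolt cur=(kc,end): back off, lift, travel to bolt k; then push arc"""
    o=o or sensors.get_obs(); y0=o["tcp_rot"][2]
    b=[x for x in choose(k,t0-(arc/2 if tm is None else tm),y0 if yaw is None else yaw,ends)][0]
    _,y,e,c=b; p=tcp_at(k,t0,y,e,c,r,gap); T=np.array(rel(o,p,.162,y),float)
    rows=[]
    bk=np.zeros(4)
    if cur is not None:
        kc,tc,ec=cur; v=rot(tc+180*ec-90)[:,0]; bk=np.array(rel(o,o["eef_pos"][:2]-.006*v,o["eef_pos"][2],y0),float)
        rows.append(bk)
    L=bk.copy(); L[2]=T[2]; rows.append(L)
    m=int(np.ceil(max(np.hypot(*(T[:2]-L[:2]))*150/55,abs(T[3])*30/9.5,1)))
    for s in np.arange(1,m+1)/m: q=L+s*(T-L); rows.append(q)
    print("yaw",round(y,1),"end",e,"corner",c,"max",np.abs(T).max().round(2)); print("T:",len(rows),fmt(rows))
    o2=dict(eef_pos=np.array([*p,.162]),tcp_rot=np.array([180,0,y]))
    V=[rel(o2,p,z,y)]+[rel(o2,tcp_at(k,t0-s*arc,y,e,c,r),z,y) for s in np.linspace(0,1,n+1)]
    V.append(V[-1]); print("V:",len(V),fmt(np.array(V,float)))
E
python3 -c "
from h import *
go(0,-83,38,.123,cur=(3,-28,0))"
```

```text
yaw 21.6 end 0 corner (-1, 1) max 0.61
T: 4 [1, 0.037, -0.015, 0, 0, 1, 0.037, -0.015, -0.242, 0, 1, 0.29, -0.117, -0.242, 0.306, 1, 0.544, -0.219, -0.242, 0.612]
V: 7 [1, 0, 0, 0.26, 0, 1, -0.039, -0.01, 0.26, 0, 1, -0.072, -0.017, 0.26, 0, 1, -0.105, -0.03, 0.26, 0, 1, -0.134, -0.048, 0.26, 0, 1, -0.16, -0.07, 0.26, 0, 1, -0.16, -0.07, 0.26, 0]
```

Call:
jog_arm --plan '[1,0.037,-0.015,0,0,1,0.037,-0.015,-0.242,0,1,0.29,-0.117,-0.242,0.306,1,0.544,-0.219,-0.242,0.612,1,0.544,-0.219,-0.242,0.612]'

```text
time: 12.08
eef_pos: [0.6611, -0.0937, 0.1607]
tcp_rot: [-179.9, -0.1, 22.2]
contact_force: [0.0, -0.2, 1.0]
finger_gap: 0.0001
finger_force: 0.0
```

Call:
jog_arm --plan '[1,0,0,0.26,0,1,-0.039,-0.01,0.26,0,1,-0.072,-0.017,0.26,0,1,-0.105,-0.03,0.26,0,1,-0.134,-0.048,0.26,0,1,-0.16,-0.07,0.26,0,1,-0.16,-0.07,0.26,0]'

```text
time: 12.95
eef_pos: [0.6341, -0.099, 0.1229]
tcp_rot: [179.9, -0.1, 21.8]
contact_force: [3.3, -2.4, 0.5]
finger_gap: -0.0001
finger_force: 2.1
```

```bash
python3 -c "
from h import *
at(0,0,0,(-1,1))
go(2,-43,38,.123,cur=(0,-121,0))"
```

```text
t 12.95 angle -121.2 r 0.0315 push (np.float64(3.0), np.float64(3.07)) [ 3.3 -2.4  0.5]
yaw -5.6 end 0 corner (-1, -1) max 0.91
T: 5 [1, 0.024, 0.032, 0, 0, 1, 0.024, 0.032, -0.261, 0, 1, -0.258, 0.002, -0.261, 0.304, 1, -0.539, -0.028, -0.261, 0.609, 1, -0.821, -0.058, -0.261, 0.913]
V: 7 [1, 0, 0, 0.26, 0, 1, -0.024, 0.032, 0.26, 0, 1, -0.044, 0.06, 0.26, 0, 1, -0.068, 0.085, 0.26, 0, 1, -0.096, 0.105, 0.26, 0, 1, -0.127, 0.121, 0.26, 0, 1, -0.127, 0.121, 0.26, 0]
```

Call:
jog_arm --plan '[1,0.024,0.032,0,0,1,0.024,0.032,-0.261,0,1,-0.258,0.002,-0.261,0.304,1,-0.539,-0.028,-0.261,0.609,1,-0.821,-0.058,-0.261,0.913,1,-0.821,-0.058,-0.261,0.913]'

```text
time: 13.7
eef_pos: [0.5133, -0.1374, 0.1607]
tcp_rot: [180.0, 0.1, -5.8]
contact_force: [0.2, 1.0, 0.5]
finger_gap: -0.0002
finger_force: 0.0
```

Call:
jog_arm --plan '[1,0,0,0.26,0,1,-0.024,0.032,0.26,0,1,-0.044,0.06,0.26,0,1,-0.068,0.085,0.26,0,1,-0.096,0.105,0.26,0,1,-0.127,0.121,0.26,0,1,-0.127,0.121,0.26,0]'

```text
time: 14.58
eef_pos: [0.4953, -0.1527, 0.1217]
tcp_rot: [180.0, -0.1, -5.6]
contact_force: [3.2, -0.3, 1.4]
finger_gap: -0.0
finger_force: 1.3
```

```bash
python3 -c "
from h import *
at(2,0,0,(-1,-1))
go(1,-31,40,.123,cur=(2,-81,0))"
```

```text
t 14.575 angle -82.1 r 0.031 push (np.float64(2.05), np.float64(3.41)) [ 3.2 -0.3  1.4]
yaw 5.4 end 0 corner (-1, -1) max 0.94
T: 5 [1, 0.039, -0.01, 0, 0, 1, 0.039, -0.01, -0.268, 0, 1, 0.153, -0.32, -0.268, -0.122, 1, 0.268, -0.629, -0.268, -0.245, 1, 0.382, -0.939, -0.268, -0.367]
V: 7 [1, 0, 0, 0.26, 0, 1, -0.024, 0.032, 0.26, 0, 1, -0.044, 0.062, 0.26, 0, 1, -0.069, 0.088, 0.26, 0, 1, -0.099, 0.11, 0.26, 0, 1, -0.131, 0.126, 0.26, 0, 1, -0.131, 0.126, 0.26, 0]
```

Call:
jog_arm --plan '[1,0.039,-0.01,0,0,1,0.039,-0.01,-0.268,0,1,0.153,-0.32,-0.268,-0.122,1,0.268,-0.629,-0.268,-0.245,1,0.382,-0.939,-0.268,-0.367,1,0.382,-0.939,-0.268,-0.367]'

```text
time: 15.32
eef_pos: [0.567, -0.0134, 0.1611]
tcp_rot: [-179.9, 0.0, 5.8]
contact_force: [-0.0, -1.5, 0.2]
finger_gap: -0.0002
finger_force: 0.0
```

Call:
jog_arm --plan '[1,0,0,0.26,0,1,-0.024,0.032,0.26,0,1,-0.044,0.062,0.26,0,1,-0.069,0.088,0.26,0,1,-0.099,0.11,0.26,0,1,-0.131,0.126,0.26,0,1,-0.131,0.126,0.26,0]'

```text
time: 16.2
eef_pos: [0.5477, -0.0385, 0.1225]
tcp_rot: [180.0, 0.0, 5.4]
contact_force: [-0.7, 0.4, 0.7]
finger_gap: -0.0001
finger_force: 0.0
```

```bash
python3 -c "
from h import *
at(1,0,0,(-1,-1))
go(3,-28,40,.123,cur=(1,-71,0))"
```

```text
t 16.2 angle -71.6 r 0.0309 push (np.float64(-0.07), np.float64(-0.08)) [-0.7  0.4  0.7]
yaw 8.4 end 0 corner (-1, -1) max 0.95
T: 5 [1, 0.039, -0.009, 0, 0, 1, 0.039, -0.009, -0.263, 0, 1, 0.174, 0.311, -0.263, -0.033, 1, 0.308, 0.632, -0.263, -0.066, 1, 0.443, 0.952, -0.263, -0.099]
V: 7 [1, 0, 0, 0.26, 0, 1, -0.024, 0.032, 0.26, 0, 1, -0.044, 0.062, 0.26, 0, 1, -0.069, 0.088, 0.26, 0, 1, -0.099, 0.11, 0.26, 0, 1, -0.131, 0.126, 0.26, 0, 1, -0.131, 0.126, 0.26, 0]
```

Bolt 1 shows no push, so I'll look.

```bash
python3 -c "
from h import *
w=viewer.snapshot('side'); a=cv2.resize(w['image'][235:345,260:400],None,fx=4,fy=4)
q=viewer.snapshot('scene'); b=cv2.resize(q['image'][160:270,320:440],None,fx=4,fy=4)[:440]
u=proj(w,[[*B[1],.141],[*(B[1]+.036*rot(-71)[:,0]),.131],[*(B[1]-.036*rot(-71)[:,0]),.131]])
for x in u: cv2.circle(a,(int((x[0]-260)*4),int((x[1]-235)*4)),3,(0,0,255),-1)
c=np.zeros((600,560,3),np.uint8); c[:440,:]=a; cv2.imwrite('pics/a.png',a); cv2.imwrite('pics/chk.png',cv2.resize(np.hstack([a,b]),None,fx=.76,fy=.76))
for p in (w,q): print([(d['xy'],round(d['confidence'],2),onplane(p,d['xy'],.131).round(3)) for d in viewer.mark_of(p,'bolt1_bar')])
"
```

```text
[([315.1, 257.8], 0.55, array([[ 0.526, -0.017,  0.131]]))]
[([364.4, 220.6], 0.43, array([[ 0.521, -0.018,  0.131]]))]
```

View pics/chk.png

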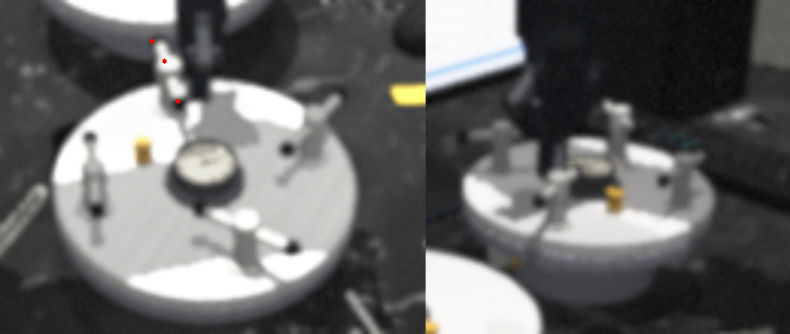

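Bolt 1's bar did follow, to about -72° (side view: hub (165,62), end (180,102)). It just turns easily. Next is bolt 3.

Call:
jog_arm --plan '[1,0.039,-0.009,0,0,1,0.039,-0.009,-0.263,0,1,0.174,0.311,-0.263,-0.033,1,0.308,0.632,-0.263,-0.066,1,0.443,0.952,-0.263,-0.099,1,0.443,0.952,-0.263,-0.099]'

```text
time: 17.15
eef_pos: [0.6288, -0.1783, 0.1611]
tcp_rot: [179.9, 0.0, 8.2]
contact_force: [0.1, 0.5, -0.8]
finger_gap: -0.0
finger_force: 0.0
```

Call:
jog_arm --plan '[1,0,0,0.26,0,1,-0.024,0.032,0.26,0,1,-0.044,0.062,0.26,0,1,-0.069,0.088,0.26,0,1,-0.099,0.11,0.26,0,1,-0.131,0.126,0.26,0,1,-0.131,0.126,0.26,0]'

```text
time: 18.02
eef_pos: [0.6108, -0.1961, 0.123]
tcp_rot: [180.0, -0.0, 8.4]
contact_force: [0.5, -0.1, -0.1]
finger_gap: -0.0
finger_force: 0.1
```

```bash
python3 -c "
from h import *
at(3,0,0,(-1,-1))
go(0,-121,26,.122,cur=(3,-68,0),tm=25)"
```

```text
t 18.025 angle -67.7 r 0.0315 push (np.float64(0.22), np.float64(0.15)) [ 0.5 -0.1 -0.1]
yaw -22.4 end 0 corner (-1, 1) max 1.03
T: 6 [1, 0.039, -0.009, 0, 0, 1, 0.039, -0.009, -0.26, 0, 1, 0.0882, -0.143, -0.26, 0.257, 1, 0.137, -0.277, -0.26, 0.514, 1, 0.187, -0.41, -0.26, 0.771, 1, 0.236, -0.544, -0.26, 1.03]
V: 7 [1, 0, 0, 0.267, 0, 1, -0.04, -0.006, 0.267, 0, 1, -0.063, -0.008, 0.267, 0, 1, -0.086, -0.012, 0.267, 0, 1, -0.109, -0.019, 0.267, 0, 1, -0.13, -0.029, 0.267, 0, 1, -0.13, -0.029, 0.267, 0]
```

```bash
sed -i 's/    V.append(V\[-1\]); print("V/    print("V/' h.py
cat >> h.py <<'E'
def at(k,e,c):
    o=sensors.get_obs(); C=o["eef_pos"][:2]+rot(o["tcp_rot"][2])@(np.array(c)*[HX,HY])-B[k]; F=o["contact_force"]
    r=np.hypot(*C); a=np.degrees(np.arctan2(C[1],C[0])-np.arcsin(.004/r))-180*e
    print("t",o["time"],"angle",round((a+180)%360-180,1),"r",r.round(4),"pushC",round((C[0]*F[1]-C[1]*F[0])/.034,2),"tcp",torque(k,o),F.round(1)); return o
def more(k,t0,t1,e,c,z,n,r=.031):
    """continue pushing from present contact"""
    o=sensors.get_obs(); y=o["tcp_rot"][2]
    print("M:",fmt(np.array([rel(o,tcp_at(k,t0+s*(t1-t0),y,e,c,r),z,y) for s in np.arange(1,n+1)/n],float)))
E
python3 -c "
from h import *
go(0,-121,24,.122,cur=(3,-68,0),tm=22,n=7)"
```

```text
yaw -19.4 end 0 corner (-1, 1) max 0.93
T: 5 [1, 0.039, -0.009, 0, 0, 1, 0.039, -0.009, -0.26, 0, 1, 0.106, -0.188, -0.26, 0.309, 1, 0.173, -0.367, -0.26, 0.619, 1, 0.24, -0.546, -0.26, 0.928]
V: 9 [1, 0, 0, 0.267, 0, 1, -0.039, -0.008, 0.267, 0, 1, -0.052, -0.009, 0.267, 0, 1, -0.064, -0.011, 0.267, 0, 1, -0.076, -0.014, 0.267, 0, 1, -0.088, -0.018, 0.267, 0, 1, -0.1, -0.022, 0.267, 0, 1, -0.111, -0.027, 0.267, 0, 1, -0.122, -0.032, 0.267, 0]
```

Call:
jog_arm --plan '[1,0.039,-0.009,0,0,1,0.039,-0.009,-0.26,0,1,0.106,-0.188,-0.26,0.309,1,0.173,-0.367,-0.26,0.619,1,0.24,-0.546,-0.26,0.928,1,0.24,-0.546,-0.26,0.928]'

```text
time: 18.77
eef_pos: [0.6355, -0.1058, 0.1615]
tcp_rot: [-179.9, 0.0, -19.3]
contact_force: [-0.5, -0.7, -0.1]
finger_gap: 0.0
finger_force: 0.0
```

Call:
jog_arm --plan '[1,0,0,0.267,0,1,-0.039,-0.008,0.267,0,1,-0.052,-0.009,0.267,0,1,-0.064,-0.011,0.267,0,1,-0.076,-0.014,0.267,0,1,-0.088,-0.018,0.267,0,1,-0.1,-0.022,0.267,0,1,-0.111,-0.027,0.267,0,1,-0.122,-0.032,0.267,0]'

```text
time: 19.9
eef_pos: [0.6202, -0.0997, 0.1234]
tcp_rot: [-180.0, -0.2, -19.4]
contact_force: [6.4, -4.5, -4.2]
finger_gap: 0.0001
finger_force: 3.6
```

```bash
python3 -c "
from h import *
at(0,0,(-1,1))
go(2,-82,24,.122,cur=(0,-145,0),tm=22,n=7)"
```

```text
t 19.9 angle -142.6 r 0.0306 pushC 6.89 tcp (np.float64(7.82), np.float64(8.0)) [ 6.4 -4.5 -4.2]
yaw -47.6 end 0 corner (-1, -1) max 0.94
T: 5 [1, 0.033, 0.023, 0, 0, 1, 0.033, 0.023, -0.258, 0, 1, -0.179, 0.232, -0.258, 0.313, 1, -0.391, 0.441, -0.258, 0.625, 1, -0.603, 0.65, -0.258, 0.938]
V: 9 [1, 0, 0, 0.267, 0, 1, -0.023, 0.033, 0.267, 0, 1, -0.029, 0.044, 0.267, 0, 1, -0.035, 0.054, 0.267, 0, 1, -0.043, 0.065, 0.267, 0, 1, -0.05, 0.074, 0.267, 0, 1, -0.059, 0.083, 0.267, 0, 1, -0.068, 0.092, 0.267, 0, 1, -0.077, 0.1, 0.267, 0]
```

Call:
jog_arm --plan '[1,0.033,0.023,0,0,1,0.033,0.023,-0.258,0,1,-0.179,0.232,-0.258,0.313,1,-0.391,0.441,-0.258,0.625,1,-0.603,0.65,-0.258,0.938,1,-0.603,0.65,-0.258,0.938]'

```text
time: 20.65
eef_pos: [0.499, -0.1625, 0.1614]
tcp_rot: [180.0, -0.0, -47.9]
contact_force: [0.8, -0.3, 0.1]
finger_gap: -0.0002
finger_force: 0.0
```

Call:
jog_arm --plan '[1,0,0,0.267,0,1,-0.023,0.033,0.267,0,1,-0.029,0.044,0.267,0,1,-0.035,0.054,0.267,0,1,-0.043,0.065,0.267,0,1,-0.05,0.074,0.267,0,1,-0.059,0.083,0.267,0,1,-0.068,0.092,0.267,0,1,-0.077,0.1,0.267,0]'

```text
time: 21.78
eef_pos: [0.4846, -0.1622, 0.122]
tcp_rot: [-179.9, -0.1, -47.5]
contact_force: [7.7, 0.4, -1.9]
finger_gap: -0.0
finger_force: 3.4
```

```bash
python3 -c "
from h import *
at(2,0,(-1,-1))
go(1,-72,24,.122,cur=(2,-106,0),tm=22,n=7)"
```

```text
t 21.775 angle -104.7 r 0.0302 pushC 6.71 tcp (np.float64(7.55), np.float64(10.06)) [ 7.7  0.4 -1.9]
yaw -37.6 end 0 corner (-1, -1) max 0.87
T: 5 [1, 0.034, -0.021, 0, 0, 1, 0.034, -0.021, -0.267, 0, 1, -0.0593, -0.305, -0.267, -0.11, 1, -0.153, -0.59, -0.267, -0.22, 1, -0.246, -0.874, -0.267, -0.33]
V: 9 [1, 0, 0, 0.267, 0, 1, -0.023, 0.033, 0.267, 0, 1, -0.029, 0.044, 0.267, 0, 1, -0.035, 0.054, 0.267, 0, 1, -0.043, 0.065, 0.267, 0, 1, -0.05, 0.074, 0.267, 0, 1, -0.059, 0.083, 0.267, 0, 1, -0.068, 0.092, 0.267, 0, 1, -0.077, 0.1, 0.267, 0]
```

Call:
jog_arm --plan '[1,0.034,-0.021,0,0,1,0.034,-0.021,-0.267,0,1,-0.0593,-0.305,-0.267,-0.11,1,-0.153,-0.59,-0.267,-0.22,1,-0.246,-0.874,-0.267,-0.33,1,-0.246,-0.874,-0.267,-0.33]'

```text
time: 22.52
eef_pos: [0.5558, -0.043, 0.1608]
tcp_rot: [-179.9, 0.0, -37.3]
contact_force: [-0.9, 0.1, 0.5]
finger_gap: -0.0002
finger_force: 0.0
```

Call:
jog_arm --plan '[1,0,0,0.267,0,1,-0.023,0.033,0.267,0,1,-0.029,0.044,0.267,0,1,-0.035,0.054,0.267,0,1,-0.043,0.065,0.267,0,1,-0.05,0.074,0.267,0,1,-0.059,0.083,0.267,0,1,-0.068,0.092,0.267,0,1,-0.077,0.1,0.267,0]'

```text
time: 23.65
eef_pos: [0.5359, -0.0513, 0.1203]
tcp_rot: [-180.0, 0.0, -37.6]
contact_force: [1.1, 0.9, 0.3]
finger_gap: 0.0001
finger_force: 0.3
```

```bash
python3 -c "
from h import *
at(1,0,(-1,-1))
go(3,-68,24,.122,cur=(1,-95,0),tm=22,n=7)"
```

```text
t 23.65 angle -99.6 r 0.0313 pushC 1.0 tcp (np.float64(1.37), np.float64(1.28)) [1.1 0.9 0.3]
yaw -33.6 end 0 corner (-1, -1) max 1.06
T: 6 [1, 0.034, -0.022, 0, 0, 1, 0.034, -0.022, -0.278, 0, 1, 0.29, 0.098, -0.278, -0.034, 1, 0.545, 0.218, -0.278, -0.068, 1, 0.801, 0.338, -0.278, -0.102, 1, 1.06, 0.458, -0.278, -0.136]
V: 9 [1, 0, 0, 0.267, 0, 1, -0.023, 0.033, 0.267, 0, 1, -0.029, 0.044, 0.267, 0, 1, -0.035, 0.054, 0.267, 0, 1, -0.043, 0.065, 0.267, 0, 1, -0.05, 0.074, 0.267, 0, 1, -0.059, 0.083, 0.267, 0, 1, -0.068, 0.092, 0.267, 0, 1, -0.077, 0.1, 0.267, 0]
```

Call:
jog_arm --plan '[1,0.034,-0.022,0,0,1,0.034,-0.022,-0.278,0,1,0.29,0.098,-0.278,0,1,0.545,0.218,-0.278,0,1,0.801,0.338,-0.278,0]'

```text
time: 24.28
eef_pos: [0.6011, -0.166, 0.1621]
tcp_rot: [-180.0, -0.0, -37.6]
contact_force: [0.2, 1.3, 0.2]
finger_gap: -0.0001
finger_force: 0.0
```

Call:
jog_arm --plan '[1,0.256,0.12,0,-0.136,1,0.256,0.12,0,-0.136]'

```text
time: 24.52
eef_pos: [0.6202, -0.2062, 0.1615]
tcp_rot: [179.9, -0.0, -33.7]
contact_force: [0.4, 0.2, 0.6]
finger_gap: 0.0004
finger_force: 0.0
```

Call:
jog_arm --plan '[1,0,0,0.267,0,1,-0.023,0.033,0.267,0,1,-0.029,0.044,0.267,0,1,-0.035,0.054,0.267,0,1,-0.043,0.065,0.267,0,1,-0.05,0.074,0.267,0,1,-0.059,0.083,0.267,0,1,-0.068,0.092,0.267,0,1,-0.077,0.1,0.267,0]'

```text
time: 25.65
eef_pos: [0.6033, -0.2085, 0.1229]
tcp_rot: [-179.9, -0.2, -33.5]
contact_force: [9.5, 1.5, 4.2]
finger_gap: -0.0002
finger_force: 5.1
```

```bash
python3 -c "
from h import *
at(3,0,(-1,-1))
p=tcp_at(3,-92,-33.6,0,(-1,-1)); print(p)
o=sensors.get_obs(); print('above centre',rel(o,c0+.04*rot(-33)[:,0],.29,-33.6))"
```

```text
t 25.65 angle -88.7 r 0.0313 pushC 8.89 tcp (np.float64(9.45), np.float64(9.45)) [9.5 1.5 4.2]
[ 0.60155566 -0.20867522]
above centre [-0.409, -0.436, -1.114, np.float64(0.002)]
```

```bash
python3 -c "
from h import *
w=viewer.snapshot('side'); s=5.5
a=cv2.resize(w['image'][240:345,265:395],None,fx=s,fy=s,interpolation=cv2.INTER_CUBIC)
for k,t in enumerate((-143,-99,-105,-89)):
    d=.036*rot(t)[:,0]
    for x in proj(w,[[*B[k],.139],[*(B[k]+d),.130],[*(B[k]-d),.130]]): cv2.circle(a,(int((x[0]-265+.5)*s),int((x[1]-240+.5)*s)),4,(0,0,255),-1)
cv2.imwrite('pics/chk2.png',a)"
```

```text
(no output)
```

View pics/chk2.png

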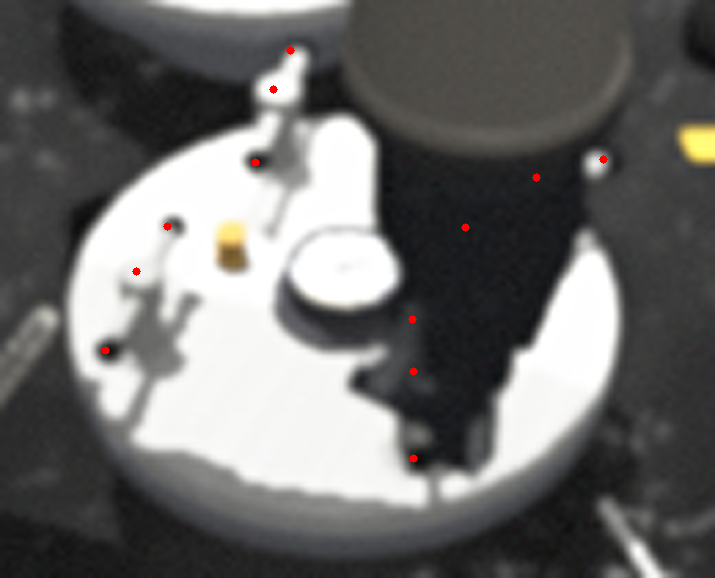

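Side overlay: the estimated bar angles (red dots) sit on the real balls and hubs. Bolts are at about 148, 151, 149 and 146° of turn. Round 4.

```bash
python3 -c "
from h import *
go(0,-142,9,.121,cur=(3,-89,0),tm=8,n=6,gap=.005)"
```

```text
yaw -26.4 end 0 corner (-1, 1) max 0.64
T: 4 [1, 0.033, -0.023, 0, 0, 1, 0.033, -0.023, -0.26, 0, 1, -0.123, -0.333, -0.26, -0.118, 1, -0.278, -0.642, -0.26, -0.237]
V: 8 [1, 0, 0, 0.273, 0, 1, -0.03, -0.014, 0.273, 0, 1, -0.035, -0.016, 0.273, 0, 1, -0.04, -0.018, 0.273, 0, 1, -0.045, -0.02, 0.273, 0, 1, -0.05, -0.022, 0.273, 0, 1, -0.055, -0.025, 0.273, 0, 1, -0.06, -0.027, 0.273, 0]
```

Call:
jog_arm --plan '[1,0.033,-0.023,0,0,1,0.033,-0.023,-0.26,0,1,-0.123,-0.333,-0.26,-0.118,1,-0.278,-0.642,-0.26,-0.237,1,-0.278,-0.642,-0.26,-0.237]'

```text
time: 26.32
eef_pos: [0.6204, -0.1005, 0.1606]
tcp_rot: [-179.9, 0.1, -26.1]
contact_force: [-0.2, -1.1, 0.4]
finger_gap: -0.0001
finger_force: 0.0
```

Call:
jog_arm --plan '[1,0,0,0.273,0,1,-0.03,-0.014,0.273,0,1,-0.035,-0.016,0.273,0,1,-0.04,-0.018,0.273,0,1,-0.045,-0.02,0.273,0,1,-0.05,-0.022,0.273,0,1,-0.055,-0.025,0.273,0,1,-0.06,-0.027,0.273,0]'

```text
time: 27.32
eef_pos: [0.6146, -0.0996, 0.121]
tcp_rot: [180.0, -0.1, -26.5]
contact_force: [7.0, -9.4, -6.1]
finger_gap: 0.0001
finger_force: 5.3
```

```bash
python3 -c "
from h import *
at(0,0,(-1,1))
go(2,-105,8,.121,cur=(0,-150,0),tm=8,n=6,gap=.005)
more(0,-151,-156,0,(-1,1),.121,4)"
```

```text
t 27.325 angle -148.5 r 0.0331 pushC 11.4 tcp (np.float64(11.92), np.float64(13.12)) [ 7.  -9.4 -6.1]
yaw -56.6 end 0 corner (-1, -1) max 1.0
T: 6 [1, 0.033, 0.022, 0, 0, 1, 0.033, 0.022, -0.274, 0, 1, -0.114, 0.21, -0.274, 0.25, 1, -0.261, 0.399, -0.274, 0.5, 1, -0.407, 0.587, -0.274, 0.751, 1, -0.554, 0.775, -0.274, 1]
V: 8 [1, 0, 0, 0.273, 0, 1, -0.025, 0.022, 0.273, 0, 1, -0.028, 0.026, 0.273, 0, 1, -0.031, 0.029, 0.273, 0, 1, -0.035, 0.033, 0.273, 0, 1, -0.038, 0.036, 0.273, 0, 1, -0.042, 0.039, 0.273, 0, 1, -0.046, 0.043, 0.273, 0]
M: [1, -0.006, -0.017, 0, 0, 1, -0.01, -0.019, 0, 0, 1, -0.013, -0.021, 0, 0, 1, -0.017, -0.023, 0, 0]
```

Call:
jog_arm --plan '[1,0.033,0.022,0,0,1,0.033,0.022,-0.274,0,1,-0.114,0.21,-0.274,0.25,1,-0.261,0.399,-0.274,0.5,1,-0.407,0.587,-0.274,0.75,1,-0.554,0.775,-0.274,1,1,-0.554,0.775,-0.274,1]'

```text
time: 28.2
eef_pos: [0.4858, -0.166, 0.1619]
tcp_rot: [180.0, 0.0, -56.7]
contact_force: [1.0, 0.3, -0.1]
finger_gap: 0.0
finger_force: 0.0
```

Call:
jog_arm --plan '[1,0,0,0.273,0,1,-0.025,0.022,0.273,0,1,-0.028,0.026,0.273,0,1,-0.031,0.029,0.273,0,1,-0.035,0.033,0.273,0,1,-0.038,0.036,0.273,0,1,-0.042,0.039,0.273,0,1,-0.046,0.043,0.273,0]'

```text
time: 29.2
eef_pos: [0.4802, -0.1626, 0.1213]
tcp_rot: [-179.9, -0.1, -56.4]
contact_force: [9.2, -0.8, -0.5]
finger_gap: 0.0001
finger_force: 4.1
```

```bash
python3 -c "
from h import *
at(2,0,(-1,-1))
go(1,-98,22,.121,cur=(2,-112,0),tm=15,n=7,gap=.005)"
```

```text
t 29.2 angle -112.4 r 0.0294 pushC 7.85 tcp (np.float64(8.94), np.float64(10.06)) [ 9.2 -0.8 -0.5]
yaw -56.6 end 0 corner (-1, -1) max 0.73
T: 5 [1, 0.033, -0.023, 0, 0, 1, 0.033, -0.023, -0.271, 0, 1, -0.101, -0.258, -0.271, 0.00167, 1, -0.234, -0.494, -0.271, 0.00333, 1, -0.368, -0.729, -0.271, 0.005]
V: 9 [1, 0, 0, 0.273, 0, 1, -0.022, 0.025, 0.273, 0, 1, -0.029, 0.034, 0.273, 0, 1, -0.036, 0.043, 0.273, 0, 1, -0.044, 0.052, 0.273, 0, 1, -0.052, 0.06, 0.273, 0, 1, -0.06, 0.067, 0.273, 0, 1, -0.069, 0.075, 0.273, 0, 1, -0.078, 0.081, 0.273, 0]
```

Call:
jog_arm --plan '[1,0.033,-0.023,0,0,1,0.033,-0.023,-0.271,0,1,-0.101,-0.258,-0.271,0,1,-0.234,-0.494,-0.271,0,1,-0.368,-0.729,-0.271,0,1,-0.368,-0.729,-0.271,0]'

```text
time: 29.95
eef_pos: [0.5401, -0.0532, 0.1609]
tcp_rot: [-180.0, 0.1, -56.2]
contact_force: [-0.0, 0.2, 0.6]
finger_gap: -0.0
finger_force: 0.0
```

Call:
jog_arm --plan '[1,0,0,0.273,0,1,-0.022,0.025,0.273,0,1,-0.029,0.034,0.273,0,1,-0.036,0.043,0.273,0,1,-0.044,0.052,0.273,0,1,-0.052,0.06,0.273,0,1,-0.06,0.067,0.273,0,1,-0.069,0.075,0.273,0,1,-0.078,0.081,0.273,0]'

```text
time: 31.08
eef_pos: [0.5229, -0.0532, 0.1201]
tcp_rot: [-180.0, -0.0, -56.5]
contact_force: [4.2, -0.9, 2.1]
finger_gap: -0.0002
finger_force: 2.1
```

```bash
python3 -c "
from h import *
at(1,0,(-1,-1))
go(3,-89,7,.121,cur=(1,-119,0),tm=8,n=6,gap=.005)
more(1,-120,-128,0,(-1,-1),.121,4)"
```

```text
t 31.075 angle -121.7 r 0.0319 pushC 3.9 tcp (np.float64(4.21), np.float64(6.99)) [ 4.2 -0.9  2.1]
yaw -40.6 end 0 corner (-1, -1) max 1.18
T: 6 [1, 0.035, -0.018, 0, 0, 1, 0.035, -0.018, -0.28, 0, 1, 0.323, 0.0125, -0.28, -0.132, 1, 0.61, 0.043, -0.28, -0.265, 1, 0.898, 0.0735, -0.28, -0.397, 1, 1.19, 0.104, -0.28, -0.529]
V: 8 [1, 0, 0, 0.273, 0, 1, -0.025, 0.022, 0.273, 0, 1, -0.028, 0.025, 0.273, 0, 1, -0.031, 0.028, 0.273, 0, 1, -0.034, 0.031, 0.273, 0, 1, -0.037, 0.034, 0.273, 0, 1, -0.04, 0.037, 0.273, 0, 1, -0.043, 0.04, 0.273, 0]
M: [1, -0.003, -0.003, -0.006, 0, 1, -0.009, 0, -0.006, 0, 1, -0.015, 0.004, -0.006, 0, 1, -0.022, 0.007, -0.006, 0]
```

Call:
jog_arm --plan '[1,-0.003,-0.003,0,0,1,-0.009,0,0,0,1,-0.015,0.004,0,0,1,-0.022,0.007,0,0]'

```text
time: 31.58
eef_pos: [0.5205, -0.0516, 0.1201]
tcp_rot: [-180.0, -0.1, -56.5]
contact_force: [7.3, -7.5, 0.8]
finger_gap: -0.0
finger_force: 4.6
```

```bash
python3 -c "
from h import *
at(1,0,(-1,-1))
go(3,-89,7,.121,cur=(1,-127,0),tm=8,n=6,gap=.005)"
```

```text
t 31.575 angle -126.9 r 0.0316 pushC 9.36 tcp (np.float64(7.8), np.float64(9.89)) [ 7.3 -7.5  0.8]
yaw -40.6 end 0 corner (-1, -1) max 1.2
T: 6 [1, 0.038, -0.013, 0, 0, 1, 0.038, -0.013, -0.279, 0, 1, 0.329, 0.0143, -0.279, -0.133, 1, 0.62, 0.0415, -0.279, -0.265, 1, 0.911, 0.0688, -0.279, -0.398, 1, 1.2, 0.096, -0.279, -0.53]
V: 8 [1, 0, 0, 0.273, 0, 1, -0.025, 0.022, 0.273, 0, 1, -0.028, 0.025, 0.273, 0, 1, -0.031, 0.028, 0.273, 0, 1, -0.034, 0.031, 0.273, 0, 1, -0.037, 0.034, 0.273, 0, 1, -0.04, 0.037, 0.273, 0, 1, -0.043, 0.04, 0.273, 0]
```

Call:
jog_arm --plan '[1,0.038,-0.013,0,0,1,0.038,-0.013,-0.279,0,1,0.329,0.0143,-0.279,0,1,0.62,0.0415,-0.279,0,1,0.911,0.0688,-0.279,0]'

```text
time: 32.2
eef_pos: [0.5871, -0.1715, 0.1615]
tcp_rot: [180.0, 0.1, -56.4]
contact_force: [-0.1, 1.3, -0.9]
finger_gap: -0.0001
finger_force: 0.0
```

Call:
jog_arm --plan '[1,0.291,0.027,0,-0.28,1,0.291,0.027,0,-0.53,1,0.291,0.027,0,-0.53]'

```text
time: 32.58
eef_pos: [0.6071, -0.2093, 0.1609]
tcp_rot: [180.0, 0.1, -40.6]
contact_force: [0.5, 0.1, -0.0]
finger_gap: 0.0002
finger_force: 0.0
```

Call:
jog_arm --plan '[1,0,0,0.273,0,1,-0.025,0.022,0.273,0,1,-0.028,0.025,0.273,0,1,-0.031,0.028,0.273,0,1,-0.034,0.031,0.273,0,1,-0.037,0.034,0.273,0,1,-0.04,0.037,0.273,0,1,-0.043,0.04,0.273,0]'

```text
time: 33.58
eef_pos: [0.6011, -0.2076, 0.1219]
tcp_rot: [-179.8, -0.1, -40.6]
contact_force: [13.5, 2.6, -4.2]
finger_gap: 0.0004
finger_force: 6.0
```

```bash
python3 -c "
from h import *
at(3,0,(-1,-1))
go(0,-148,6,.121,cur=(3,-95,0),tm=4,n=6,gap=.005)"
```

```text
t 33.575 angle -93.0 r 0.0286 pushC 11.47 tcp (np.float64(13.1), np.float64(15.12)) [13.5  2.6 -4.2]
yaw -28.4 end 0 corner (-1, 1) max 0.6
T: 4 [1, 0.033, -0.023, 0, 0, 1, 0.033, -0.023, -0.267, 0, 1, -0.166, -0.314, -0.267, -0.203, 1, -0.364, -0.604, -0.267, -0.405]
V: 8 [1, 0, 0, 0.273, 0, 1, -0.029, -0.016, 0.273, 0, 1, -0.032, -0.018, 0.273, 0, 1, -0.036, -0.019, 0.273, 0, 1, -0.039, -0.021, 0.273, 0, 1, -0.042, -0.022, 0.273, 0, 1, -0.046, -0.024, 0.273, 0, 1, -0.049, -0.026, 0.273, 0]
```

Call:
jog_arm --plan '[1,0.033,-0.023,0,0,1,0.033,-0.023,-0.267,0,1,-0.166,-0.314,-0.267,-0.203,1,-0.364,-0.604,-0.267,-0.405,1,-0.364,-0.604,-0.267,-0.405]'

```text
time: 34.2
eef_pos: [0.6163, -0.0998, 0.1611]
tcp_rot: [-179.9, 0.1, -28.1]
contact_force: [0.5, -0.2, 0.6]
finger_gap: -0.0001
finger_force: 0.0
```

Call:
jog_arm --plan '[1,0,0,0.273,0,1,-0.025,-0.014,0.273,0,1,-0.032,-0.018,0.273,0,1,-0.036,-0.019,0.273,0,1,-0.039,-0.021,0.273,0,1,-0.042,-0.022,0.273,0]'

```text
time: 34.95
eef_pos: [0.6131, -0.1008, 0.1214]
tcp_rot: [-180.0, -0.2, -28.5]
contact_force: [4.0, -8.4, -6.1]
finger_gap: 0.0001
finger_force: 4.7
```

```bash
python3 -c "
from h import *
at(0,0,(-1,1))
more(0,-152,-155,0,(-1,1),.121,3)
go(2,-111,9,.121,cur=(0,-150,0),tm=3,n=9,gap=.005)"
```

```text
t 34.95 angle -148.1 r 0.0346 pushC 9.25 tcp (np.float64(9.1), np.float64(9.8)) [ 4.  -8.4 -6.1]
M: [1, -0.005, -0.027, 0.002, 0, 1, -0.009, -0.028, 0.002, 0, 1, -0.012, -0.03, 0.002, 0]
yaw -57.6 end 0 corner (-1, -1) max 0.97
T: 6 [1, 0.034, 0.021, 0, 0, 1, 0.034, 0.021, -0.271, 0, 1, -0.11, 0.214, -0.271, 0.242, 1, -0.255, 0.408, -0.271, 0.484, 1, -0.399, 0.601, -0.271, 0.727, 1, -0.543, 0.794, -0.271, 0.969]
V: 11 [1, 0, 0, 0.273, 0, 1, -0.027, 0.02, 0.273, 0, 1, -0.029, 0.022, 0.273, 0, 1, -0.032, 0.025, 0.273, 0, 1, -0.035, 0.027, 0.273, 0, 1, -0.038, 0.03, 0.273, 0, 1, -0.04, 0.032, 0.273, 0, 1, -0.043, 0.034, 0.273, 0, 1, -0.046, 0.036, 0.273, 0, 1, -0.049, 0.039, 0.273, 0, 1, -0.052, 0.041, 0.273, 0]
```

Call:
jog_arm --plan '[1,-0.005,-0.003,0,0,1,-0.01,-0.006,0,0,1,-0.015,-0.008,0,0]'

```text
time: 35.33
eef_pos: [0.6119, -0.0992, 0.1214]
tcp_rot: [180.0, -0.2, -28.5]
contact_force: [6.0, -11.6, -5.5]
finger_gap: 0.0001
finger_force: 6.1
```

```bash
python3 -c "
from h import *
at(0,0,(-1,1))
go(2,-111,9,.121,cur=(0,-150,0),tm=3,n=8,gap=.005)"
```

```text
t 35.325 angle -151.3 r 0.0346 pushC 13.13 tcp (np.float64(13.09), np.float64(13.55)) [  6.  -11.6  -5.5]
yaw -57.6 end 0 corner (-1, -1) max 0.97
T: 6 [1, 0.034, 0.021, 0, 0, 1, 0.034, 0.021, -0.271, 0, 1, -0.107, 0.215, -0.271, 0.242, 1, -0.248, 0.41, -0.271, 0.484, 1, -0.389, 0.605, -0.271, 0.726, 1, -0.53, 0.799, -0.271, 0.968]
V: 10 [1, 0, 0, 0.273, 0, 1, -0.027, 0.02, 0.273, 0, 1, -0.03, 0.023, 0.273, 0, 1, -0.033, 0.025, 0.273, 0, 1, -0.036, 0.028, 0.273, 0, 1, -0.039, 0.031, 0.273, 0, 1, -0.042, 0.033, 0.273, 0, 1, -0.045, 0.036, 0.273, 0, 1, -0.049, 0.038, 0.273, 0, 1, -0.052, 0.041, 0.273, 0]
```

Call:
jog_arm --plan '[1,0.034,0.021,0,0,1,0.034,0.021,-0.271,0,1,-0.107,0.215,-0.271,0.242,1,-0.248,0.41,-0.271,0.484,1,-0.389,0.605,-0.271,0.726,1,-0.53,0.799,-0.271,0.968,1,-0.53,0.799,-0.271,0.968]'

```text
time: 36.2
eef_pos: [0.4824, -0.1659, 0.1617]
tcp_rot: [-180.0, -0.0, -57.7]
contact_force: [0.9, 0.0, 0.3]
finger_gap: -0.0
finger_force: 0.0
```

Call:
jog_arm --plan '[1,0,0,0.273,0,1,-0.027,0.02,0.273,0,1,-0.03,0.023,0.273,0,1,-0.033,0.025,0.273,0,1,-0.036,0.028,0.273,0,1,-0.039,0.031,0.273,0,1,-0.042,0.033,0.273,0]'

```text
time: 37.08
eef_pos: [0.4785, -0.1622, 0.121]
tcp_rot: [-179.8, -0.2, -57.4]
contact_force: [11.2, -2.0, -3.3]
finger_gap: -0.0002
finger_force: 4.7
```

```bash
cat >> h.py <<'E'
def step(k,e,mm,n=3):
    """tangential push by mm from the present pose, n rows"""
    o=sensors.get_obs(); c=o["eef_pos"][:2]; F=-o["contact_force"][:2]; v=F/np.hypot(*F); y=o["tcp_rot"][2]
    print("S:",fmt(np.array([rel(o,c+v*mm/1000*s,o["eef_pos"][2],y) for s in np.arange(1,n+1)/n],float)))
E
python3 -c "
from h import *
at(2,0,(-1,-1))
for mm in (2,3,4): step(2,0,mm)"
```

```text
t 37.075 angle -115.9 r 0.0292 pushC 9.66 tcp (np.float64(10.71), np.float64(11.49)) [11.2 -2.  -3.3]
S: [1, -0.003, 0.003, 0, 0, 1, -0.006, 0.007, 0, 0, 1, -0.009, 0.01, 0, 0]
S: [1, -0.005, 0.005, 0, 0, 1, -0.009, 0.01, 0, 0, 1, -0.014, 0.015, 0, 0]
S: [1, -0.006, 0.007, 0, 0, 1, -0.012, 0.013, 0, 0, 1, -0.018, 0.02, 0, 0]
```

Call:
jog_arm --plan '[1,-0.004,0.004,0,0,1,-0.008,0.008,0,0,1,-0.011,0.012,0,0]'

```text
time: 37.45
eef_pos: [0.4765, -0.1617, 0.1211]
tcp_rot: [-179.8, -0.2, -57.4]
contact_force: [14.4, -0.5, -5.8]
finger_gap: -0.0003
finger_force: 5.7
```

```bash
python3 -c "
from h import *
at(2,0,(-1,-1))
go(1,-126,7,.12,cur=(2,-118,0),tm=3,n=7,gap=.005)"
```

```text
t 37.45 angle -119.7 r 0.0295 pushC 11.72 tcp (np.float64(13.78), np.float64(13.3)) [14.4 -0.5 -5.8]
yaw -72.6 end 0 corner (-1, -1) max 0.64
T: 5 [1, 0.035, -0.02, 0, 0, 1, 0.035, -0.02, -0.273, 0, 1, -0.115, -0.225, -0.273, 0.169, 1, -0.266, -0.431, -0.273, 0.337, 1, -0.416, -0.636, -0.273, 0.506]
V: 9 [1, 0, 0, 0.28, 0, 1, -0.027, 0.02, 0.28, 0, 1, -0.029, 0.022, 0.28, 0, 1, -0.032, 0.025, 0.28, 0, 1, -0.035, 0.027, 0.28, 0, 1, -0.038, 0.03, 0.28, 0, 1, -0.04, 0.032, 0.28, 0, 1, -0.043, 0.034, 0.28, 0, 1, -0.046, 0.036, 0.28, 0]
```

Call:
jog_arm --plan '[1,0.035,-0.02,0,0,1,0.035,-0.02,-0.273,0,1,-0.115,-0.225,-0.273,0.169,1,-0.266,-0.431,-0.273,0.337,1,-0.416,-0.636,-0.273,0.506,1,-0.416,-0.636,-0.273,0.506]'

```text
time: 38.2
eef_pos: [0.5208, -0.0566, 0.1609]
tcp_rot: [180.0, 0.0, -72.6]
contact_force: [0.0, -0.9, -0.3]
finger_gap: -0.0001
finger_force: 0.0
```

Call:
jog_arm --plan '[1,0,0,0.275,0,1,-0.027,0.02,0.275,0,1,-0.029,0.022,0.275,0,1,-0.032,0.025,0.275,0,1,-0.035,0.027,0.275,0,1,-0.038,0.03,0.275,0]'

```text
time: 38.95
eef_pos: [0.5155, -0.0549, 0.1201]
tcp_rot: [-179.9, -0.1, -72.7]
contact_force: [9.0, -7.3, -7.6]
finger_gap: 0.0002
finger_force: 6.5
```

```bash
python3 -c "
from h import *
at(1,0,(-1,-1))
for mm in (2,4): step(1,0,mm)
go(3,-93,5,.12,cur=(1,-130,0),tm=3,n=5,gap=.005)"
```

```text
t 38.95 angle -131.1 r 0.0333 pushC 11.29 tcp (np.float64(11.3), np.float64(12.2)) [ 9.  -7.3 -7.6]
S: [1, -0.004, 0.002, 0, 0, 1, -0.007, 0.005, 0, 0, 1, -0.011, 0.007, 0, 0]
S: [1, -0.007, 0.005, 0, 0, 1, -0.015, 0.01, 0, 0, 1, -0.022, 0.015, 0, 0]
yaw -39.6 end 0 corner (-1, -1) max 1.17
T: 6 [1, 0.034, -0.022, 0, 0, 1, 0.034, -0.022, -0.279, 0, 1, 0.318, -0.0833, -0.279, -0.276, 1, 0.602, -0.145, -0.279, -0.552, 1, 0.885, -0.206, -0.279, -0.828, 1, 1.17, -0.267, -0.279, -1.1]
V: 7 [1, 0, 0, 0.28, 0, 1, -0.027, 0.02, 0.28, 0, 1, -0.029, 0.022, 0.28, 0, 1, -0.032, 0.025, 0.28, 0, 1, -0.035, 0.027, 0.28, 0, 1, -0.038, 0.03, 0.28, 0, 1, -0.04, 0.032, 0.28, 0]
```

Call:
jog_arm --plan '[1,-0.003,0.002,0,0,1,-0.006,0.004,0,0]'

```text
time: 39.2
eef_pos: [0.5148, -0.0545, 0.1202]
tcp_rot: [-179.9, -0.1, -72.7]
contact_force: [10.0, -9.0, -9.0]
finger_gap: -0.0003
finger_force: 7.1
```

Call:
jog_arm --plan '[1,0.04,-0.026,0,0,1,0.04,-0.026,-0.279,0,1,0.324,-0.087,-0.279,-0.27,1,0.608,-0.149,-0.279,-0.55,1,0.891,-0.21,-0.279,-0.828]'

```text
time: 39.83
eef_pos: [0.5843, -0.1721, 0.1617]
tcp_rot: [-180.0, 0.1, -47.5]
contact_force: [-0.1, 0.2, 0.1]
finger_gap: -0.0002
finger_force: 0.0
```

```bash
python3 -c "
from h import *
o=sensors.get_obs(); y=np.radians(-72.7)
# commanded pose estimate
d=np.array([.891-.006,-.21+.004])*.15; c=np.array([.5155,-.0549])+d[0]*np.array([np.cos(y),np.sin(y)])+d[1]*np.array([np.sin(y),-np.cos(y)])
print(o['eef_pos'],o['tcp_rot'],c)
o2=dict(eef_pos=np.array([*c,.162]),tcp_rot=np.array([180,0,-72.7+24.84]))
go(3,-93,5,.12,o=o2,tm=3,n=5,gap=.005)"
```

```text
[ 0.58429027 -0.17213811  0.16174633] [-1.79997012e+02  5.77309150e-02 -4.74691010e+01] [ 0.58447862 -0.17245561]
yaw -39.6 end 0 corner (-1, -1) max 0.28
T: 2 [1, 0, 0, 0, 0, 1, 0.283, 0.063, 0, -0.276]
V: 7 [1, 0, 0, 0.28, 0, 1, -0.027, 0.02, 0.28, 0, 1, -0.029, 0.022, 0.28, 0, 1, -0.032, 0.025, 0.28, 0, 1, -0.035, 0.027, 0.28, 0, 1, -0.038, 0.03, 0.28, 0, 1, -0.04, 0.032, 0.28, 0]
```

Call:
jog_arm --plan '[1,0.283,0.063,0,-0.276,1,0.283,0.063,0,-0.276]'

```text
time: 40.08
eef_pos: [0.6055, -0.2126, 0.1613]
tcp_rot: [179.9, 0.0, -39.6]
contact_force: [-0.8, 0.1, -0.8]
finger_gap: 0.0
finger_force: 0.0
```

Call:
jog_arm --plan '[1,0,0,0.275,0,1,-0.025,0.019,0.275,0,1,-0.029,0.022,0.275,0,1,-0.032,0.025,0.275,0]'

```text
time: 40.58
eef_pos: [0.6006, -0.2071, 0.1211]
tcp_rot: [-179.9, -0.1, -39.4]
contact_force: [11.8, 2.6, -4.8]
finger_gap: 0.0
finger_force: 4.7
```

```bash
python3 -c "
from h import *
at(3,0,(-1,-1))
for mm in (2,3): step(3,0,mm)
go(0,-151,3,.121,cur=(3,-93,0),tm=3,n=4,gap=.005)"
```

```text
t 40.575 angle -93.9 r 0.0283 pushC 9.99 tcp (np.float64(11.48), np.float64(10.98)) [11.8  2.6 -4.8]
S: [1, -0.003, 0.004, 0, 0, 1, -0.005, 0.007, 0, 0, 1, -0.008, 0.011, 0, 0]
S: [1, -0.004, 0.005, 0, 0, 1, -0.008, 0.011, 0, 0, 1, -0.012, 0.016, 0, 0]
yaw -30.4 end 0 corner (-1, 1) max 0.61
T: 4 [1, 0.032, -0.024, 0, 0, 1, 0.032, -0.024, -0.273, 0, 1, -0.164, -0.317, -0.273, -0.15, 1, -0.36, -0.609, -0.273, -0.3]
V: 6 [1, 0, 0, 0.273, 0, 1, -0.029, -0.017, 0.273, 0, 1, -0.031, -0.018, 0.273, 0, 1, -0.034, -0.019, 0.273, 0, 1, -0.036, -0.02, 0.273, 0, 1, -0.039, -0.022, 0.273, 0]
```

Now a last nudge on bolt 3, aiming for about 12–13 N.

Call:
jog_arm --plan '[1,-0.003,0.004,0,0,1,-0.005,0.007,0,0,1,-0.008,0.011,0,0]'

```text
time: 40.95
eef_pos: [0.5998, -0.2072, 0.1215]
tcp_rot: [-179.8, -0.1, -39.4]
contact_force: [15.7, 4.8, -4.9]
finger_gap: 0.0002
finger_force: 6.7
```

```bash
python3 -c "
from h import *
at(3,0,(-1,-1))
go(0,-151,3,.121,cur=(3,-95,0),tm=3,n=4,gap=.005)"
```

```text
t 40.95 angle -95.6 r 0.0283 pushC 13.23 tcp (np.float64(15.68), np.float64(15.68)) [15.7  4.8 -4.9]
yaw -30.4 end 0 corner (-1, 1) max 0.61
T: 4 [1, 0.033, -0.023, 0, 0, 1, 0.033, -0.023, -0.27, 0, 1, -0.161, -0.318, -0.27, -0.149, 1, -0.355, -0.613, -0.27, -0.299]
V: 6 [1, 0, 0, 0.273, 0, 1, -0.029, -0.017, 0.273, 0, 1, -0.031, -0.018, 0.273, 0, 1, -0.034, -0.019, 0.273, 0, 1, -0.036, -0.02, 0.273, 0, 1, -0.039, -0.022, 0.273, 0]
```

Call:
jog_arm --plan '[1,0.033,-0.023,0,0,1,0.033,-0.023,-0.3,0,1,0.033,-0.023,-0.7,0,1,0.033,-0.023,-0.95,0,1,0.033,-0.023,-0.95,0]'

```text
time: 41.58
eef_pos: [0.6039, -0.21, 0.2663]
tcp_rot: [-179.9, -0.2, -39.5]
contact_force: [-0.1, -0.1, 0.4]
finger_gap: -0.0
finger_force: 0.0
```

```bash
python3 -c "
from bench import sensors, order
o=sensors.get_obs(); print(o['time'],o['eef_pos'],o['contact_force'])
print(order.finish_job())"
```

```text
41.575 [ 0.60392951 -0.21000567  0.26630076] [-0.14909071 -0.09493496  0.38576217]
the job is handed in; nothing more can be done
None
```

I tightened all four bolts crisscross (0, 2, 1, 3) over five rounds and handed the job in at 41.6 s; estimated final pushes are about 13 N (bolts 0 and 1), 12–13.5 N (bolt 2) and 13–15.5 N (bolt 3), with the lid judged home from the rise in push rather than from a final picture.

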